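Rack the weighted display posts heavy end down

TASK

Each striped display post lying on the shelf has a weight hidden in one end: find the heavy end by lifting the post at its middle, then put both posts into the two free bays of the leaning crate, one to a bay, heavy end down, fully in and resting in line with the bays like the one already there. Leave the stored post in its bay and the other ornaments where they stand.

Things in the scene. Friction and masses are not known exactly. Their poses are not given: they have to be found in the camera images.
- post_a: one of two loose, outwardly identical square posts, white with red bands, 150 x 32 x 32 mm, 0.17 to 0.22 kg. Origin at its centre, x axis along its length; starts lying, centre 16 mm up. A weight (0.11 to 0.16 kg) sits 55 mm from the middle inside ONE end: not visible, not told by the axes, different each time. Lifted at the middle it gives a moment of 0.05 to 0.09 N m, heavy end down
- post_b: one of two loose, outwardly identical square posts, white with red bands, 150 x 32 x 32 mm, 0.17 to 0.22 kg. Origin at its centre, x axis along its length; starts lying, centre 16 mm up. A weight (0.11 to 0.16 kg) sits 55 mm from the middle inside ONE end: not visible, not told by the axes, different each time. Lifted at the middle it gives a moment of 0.05 to 0.09 N m, heavy end down
- post_c: a third post, just like post_a and post_b (150 x 32 x 32 mm, origin at its centre, x axis along its length), loose, already stored heavy end down in the left bay, where it must stay
- bays: oak crate of three open bays in a row, fixed, leaning 45 degrees with mouths facing up and towards the robot. Origin: centre of the middle bay's floor, 33 mm above the shelf; z: out along the depth of the bays, 45 degrees from vertical; y: along the row, to the robot's right; x: square to both, sloping down and towards the robot, to the lower (front) wall
- bay_left (a point): centre of the floor of the left bay (y = -72 mm in the bays frame). Each bay is 40 mm wide in y, 52 mm in x, 50 mm deep; walls 4 mm and blocks between bays 32 mm thick, all as high as the bay is deep. A stored post has its end on the floor and a side flat on the front wall: centre at x = 10, z = 75 mm
- bay_mid (a point): centre of the floor of the middle bay (y = 0 mm in the bays frame). Each bay is 40 mm wide in y, 52 mm in x, 50 mm deep; walls 4 mm and blocks between bays 32 mm thick, all as high as the bay is deep. A post put in heavy end down rests flat on the front wall, in line with the bay
- bay_right (a point): centre of the floor of the right bay (y = +72 mm in the bays frame). Each bay is 40 mm wide in y, 52 mm in x, 50 mm deep; walls 4 mm and blocks between bays 32 mm thick, all as high as the bay is deep. A post put in heavy end up tips forward over the front wall, well out of line
- sleigh: crimson tin sleigh, 130 x 50 x 75 mm, standing loose on the shelf; not part of the job. Origin at the centre of its underside
- penguin: blue ceramic penguin, 108 mm tall, 68 mm across, standing loose on the shelf; not part of the job. Origin at the centre of its underside
- globe: clear acrylic globe shell, 90 mm across, 92 mm tall, standing loose on the shelf; not part of the job. Origin at the centre of its underside
- music_base: round black plastic music box base with a brass key, 84 mm across, 32 mm tall, standing loose on the shelf; not part of the job. Origin at the centre of its underside
- pine: green wooden pine tree, 135 mm tall, 72 mm across, standing loose on the shelf; not part of the job. Origin at the centre of its underside
Not all that is in view belongs to the job. What is shaped like the post_b but purple is not meant.

How it is judged:
At the end, for the whole second after the job is handed in: All three posts, the stored one too, are at rest in the crate, one to a bay: end on the bay floor (centre 65 to 85 mm up the bay, within 25 mm of its middle in x), within 0.17 rad of the bay's depth axis, which a post keeps only heavy end down (angle between the x axis of each of post_a, post_b, post_c and the z axis of bays, either way round below 0.17 rad and z of post_a in the frame of bays between 0.065 and 0.085 m and x of post_a in the frame of bays between -0.025 and 0.025 m and y of post_a in the frame of bays between -0.092 and 0.092 m and linear speed of each of post_a, post_b, post_c below 0.02 m/s and z of post_b in the frame of bays between 0.065 and 0.085 m and x of post_b in the frame of bays between -0.025 and 0.025 m and y of post_b in the frame of bays between -0.092 and 0.092 m and z of post_c in the frame of bays between 0.065 and 0.085 m and x of post_c in the frame of bays between -0.025 and 0.025 m and y of post_c in the frame of bays between -0.092 and 0.092 m); the robot touches nothing.
It fails at once if an ornament (sleigh, penguin, globe shell, music box base or pine) is moved by more than 25 mm (distance of any of sleigh, penguin, globe, music_base, pine from where it was at the start of the episode above 0.025 m).
It also fails if it takes over 56 s, if anything falls off the work surface, if the arm or the gripper's body presses on something with over 40 N, if the wrist force passes 120 N, or if a joint passes its speed limit or range.

ROBOT

A 6-joint arm with a two-finger parallel gripper is mounted at the origin on the work surface. World frame = base frame: x ahead of the robot, y to its left, z up, the work surface at z = 0. Lengths are in m, angles in rad, forces in N, time in s.
With the tool pointing down it reaches from about 0.35 to 0.85 m from the base axis. Payload 8.1 kg.
Tool frame: the origin (TCP) lies at the very end of the fingers, on their centre line; the grasp point (between the pads) lies 19 mm behind it (robot.grip_depth is the distance from the TCP to the grasp point, in m); z points along the fingers, y is the line along which they close (so a half turn about z gives the same grasp; the last joint's range is limited). The gripper opens to 93 mm and grips with 3 to 60 N. Pads are 15 mm wide; open, the fingers measure 128 mm over their backs; the gripper's body (75 mm by 188 mm) begins 65 mm behind the grasp point.
Start: joints at [1.166, 0.13, 1.488, -0, 1.523, -0.085], TCP at [0.189, 0.57, 0.193] pointing down, gripper open.
Joint ranges: [-2.96, 2.96], [-0.89, 2.26], [0.02, 2.5], [-1.34, 4.48], [0, 2.73], [-2.66, 2.66]. Speed limits (rad/s): [2.39, 2.39, 2.79, 3.14, 3.14, 3.14].

INTERFACE

Orientations are given as a rotation vector (axis times angle).
In Python, from plant import robot gives the robot as it stands. The module is installed in compiled form; this text tells all that it offers.
- The arm moves only by the shell command python3 -m jog 'ROWS' [FORCE]. ROWS is JSON, a list that holds one entry, the list of rows, each a list of 7 numbers: the turn, a rotation vector about the tool's x, y, z in degrees, then the shift along the tool's x, y, z in cm, then the finger opening in cm, from 0 to 9.3. A call has 1 to 5 rows; each row shifts and turns the commanded pose from where the row before left it, along the tool's axes as they then stand; what a row does not reach is not made up. A row lasts 1/12 s, in which the tool goes at most 41.7 mm and 7.16 degrees, less where a joint would pass 70% of its speed; a pose out of reach is approached as far as the arm can. A call is refused whole if a number of a shift passes 4.17 or a number of a turn 7.16, either way. A call with a gripper value outside its range is refused whole. The fingers move at their own pace and stop on an object; FORCE is the grip in N (left out, the last holds). Time passes only in rows, so rows that do not move let the fingers close. It gives the time, the measured TCP pose, the force and the opening at its end, in the units of the state.
- robot.read_state(): the state, without advancing time (a new reading comes with each control period).
- robot.read_camera(name): name is "side" or "top" or "wrist"; returns a dict with "img" (480x640x3 uint8, red, green, blue), "fx", "fy", "cx", "cy" (pixels), "k1" (the pictures are not rectified: a ray, as slopes to the right and down, at radius r is drawn at 1 + k1 r^2 times it, then the intrinsics apply), "extrinsics" (4x4, takes a point from camera to world coordinates). Camera axes: x right, y up, looking along -z (the intrinsics and any distortion apply to the point x, -y, -z); pixel columns grow to the right and rows downward; lengths in m; the calibration is good to about 2 mm. A picture is of the moment at which its call begins. There is no depth.
- robot.close_job(): hands the job in, once; it reports no verdict.
Trained networks look in a picture, given as the dict that the camera call returned (one of the last four; its "shot" number tells which), for a name from the list of things; names that differ only in an ending like _2 or _b are one class to them, and where a whole thing is asked for, a point or a joint stands for the part that bears it (a point fixed in the world has none). Each returns a list of dicts, best first, with "confidence" (0 to 1); they miss things now and then, are a little off and sometimes report something else, mostly with a low value. They report only what shows in the picture. A call takes as long as a camera call. They do not tell look-alikes from the thing itself.
- robot.masks_of(picture, label): "pixels" (480x640 bool, what is visible of it) and "point" ([column, row] in pixels, amid what is visible of it).
- robot.pinpoint(picture, label): "point" ([column, row] in pixels: a listed point, or the origin of a listed thing).
The state is a dict: "t": time; "q": joint angles; "dq": joint speeds; "joint_torque": joint torques, N m; "tool_pos": TCP position; "orientation": TCP orientation; "force": force on the tool from outside, world axes, zero at the start; "wrist_torque": the same for the moment, N m; "opening": finger opening in m.
Only numpy, scipy, OpenCV 4.12 (cv2) and the standard library are available. Lean on these libraries where they do the work, as an engineer would, in place of code of your own. Each camera call takes 0.05 s, during which the arm holds its last target. There are 200 camera calls.

## Working session

There is one attempt and no reset: what is moved stays moved. The work goes in short steps, Python scripts to look and compute and a shell command to move; the robot and the scene stay as the last step left them, time stands still between calls to the robot, and variables do not carry over. Pictures are saved under pics/ and viewed, on a budget of 10 in all, crops included, one or two more only if the job needs it, and the job is handed in when it is done.

```bash
mkdir -p pics
cat > h.py <<'E'
import numpy as np, cv2
from scipy.spatial.transform import Rotation as R
from plant import robot
def ray(c,p):
    u=np.array([(p[0]-c["cx"])/c["fx"],(p[1]-c["cy"])/c["fy"]]); s=u.copy()
    for _ in range(20): s=u/(1+c["k1"]*(s@s))
    E=np.array(c["extrinsics"]); d=E[:3,:3]@np.array([s[0],-s[1],-1]); return E[:3,3],d/np.linalg.norm(d)
def onz(c,p,z):
    o,d=ray(c,p); return o+d*(z-o[2])/d[2]
def proj(c,P):
    E=np.array(c["extrinsics"]); q=E[:3,:3].T@(np.array(P)-E[:3,3]); s=np.array([q[0],-q[1]])/-q[2]
    s=s*(1+c["k1"]*(s@s)); return np.array([s[0]*c["fx"]+c["cx"],s[1]*c["fy"]+c["cy"]])
def tri(c1,p1,c2,p2):
    o1,d1=ray(c1,p1);o2,d2=ray(c2,p2)
    t=np.linalg.lstsq(np.c_[d1,-d2],o2-o1,rcond=None)[0];a=o1+t[0]*d1;b=o2+t[1]*d2
    return (a+b)/2,np.linalg.norm(a-b)
def save(c,n): cv2.imwrite("pics/"+n,cv2.cvtColor(c["img"],cv2.COLOR_RGB2BGR))
E
python3 - <<'E'
from h import *
np.set_printoptions(precision=3,suppress=True)
for n in ("top","side"):
    c=robot.read_camera(n); save(c,n+"0.png"); print(n,np.array(c["extrinsics"])[:3,3],c["fx"],c["k1"])
    for l in ("bay_left","bay_mid","bay_right","post_a","sleigh","penguin","globe","music_base","pine"):
        for d in robot.pinpoint(c,l)[:5]: print(l,round(d["confidence"],2),np.round(d["point"]),onz(c,d["point"],0.033 if "bay" in l else 0.016 if "post" in l else 0))
    for d in robot.masks_of(c,"post_a"):
        r=cv2.minAreaRect(np.argwhere(d["pixels"])[:,::-1].astype(np.float32)); print("mask",round(d["confidence"],2),np.round(d["point"]),r)
s=robot.read_state();print(s)
E
```

```text
top [ 0.365 -0.028  1.062] 528.0375158131443 0.03750467537807442
bay_left 0.77 [137. 233.] [0.557 0.325 0.033]
bay_left 0.2 [276. 132.] [0.774 0.06  0.033]
bay_mid 0.97 [170. 224.] [0.578 0.263 0.033]
bay_right 0.7 [207. 214.] [0.598 0.19  0.033]
post_a 0.95 [466. 396.] [ 0.259 -0.322  0.016]
post_a 0.94 [257. 343.] [0.349 0.082 0.016]
post_a 0.86 [389. 228.] [ 0.584 -0.175  0.016]
post_a 0.86 [137. 263.] [0.5   0.325 0.016]
post_a 0.84 [353. 344.] [ 0.351 -0.105  0.016]
sleigh 0.18 [139. 264.] [0.5   0.327 0.   ]
penguin 0.86 [335. 141.] [ 0.77  -0.063  0.   ]
penguin 0.2 [302. 212.] [0.615 0.003 0.   ]
globe 0.64 [399. 150.] [ 0.754 -0.198  0.   ]
globe 0.39 [507. 214.] [ 0.623 -0.419  0.   ]
music_base 0.89 [306. 215.] [ 0.61  -0.006  0.   ]
pine 0.75 [507. 213.] [ 0.624 -0.42   0.   ]
mask 0.84 [448. 302.] ((445.85418701171875, 299.8186950683594), (20.457962036132812, 77.61305236816406), 21.12472152709961)
mask 0.78 [137. 268.] ((136.0, 266.5), (55.0, 26.0), 90.0)
mask 0.71 [466. 398.] ((465.1562805175781, 396.7850036621094), (83.42579650878906, 22.469562530517578), 83.0656509399
[... 1470 characters left out ...]
2692565917969), 69.32556915283203)
mask 0.58 [267. 330.] ((267.5151062011719, 326.5478515625), (26.85087776184082, 89.7873306274414), 72.47443389892578)
mask 0.57 [257. 179.] ((252.80718994140625, 176.51504516601562), (86.4271240234375, 29.339269638061523), 19.5024471282959)
{'t': 1.1, 'q': array([ 1.166,  0.13 ,  1.488,  0.   ,  1.523, -0.085]), 'dq': array([ 0.   , -0.   , -0.   , -0.001,  0.001, -0.002]), 'joint_torque': array([ -0.   , -55.978, -49.206,   0.077,   0.023,  -0.   ]), 'tool_pos': array([0.189, 0.57 , 0.193]), 'orientation': array([0.5  , 3.102, 0.   ]), 'force': array([ 1.027, -0.46 ,  0.16 ]), 'wrist_torque': array([ 0.016, -0.009, -0.018]), 'opening': 0.09283346435699434}
```

View pics/top0.png

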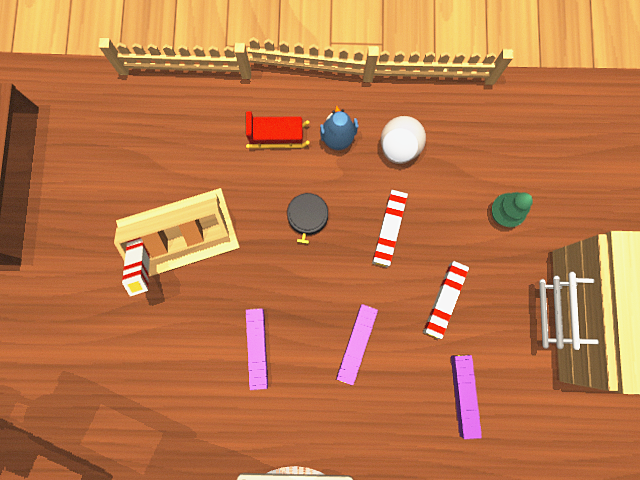

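View pics/side0.png

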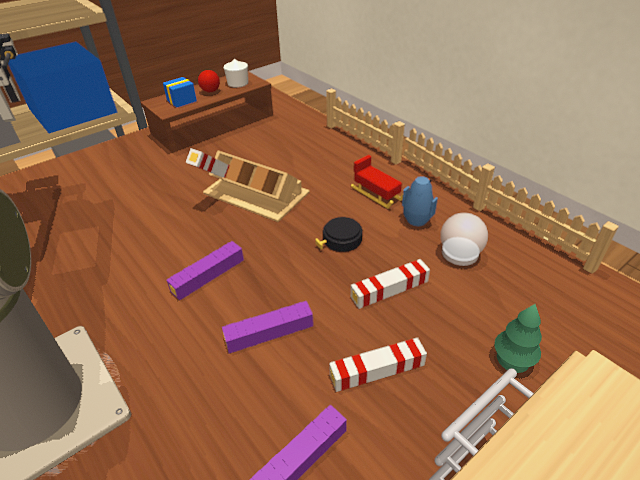

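The top view shows two red-banded posts at about (391,229) and (446,300). The three purple bars are decoys. The crate is around (175,228), with the stored post at (136,268). The side view agrees. Next I'll fit the poses of the posts and the crate.

```bash
cat > fit.py <<'E'
from h import *
from scipy.optimize import minimize
np.set_printoptions(precision=4,suppress=True)
C={n:robot.read_camera(n) for n in ("top","side")}
def redwhite(c):
    h=cv2.cvtColor(c["img"],cv2.COLOR_RGB2HSV); H,S,V=[h[...,i].astype(int) for i in range(3)]
    m=((S<60)&(V>120))|(((H<5)|(H>174))&(S>150)&(V>110))
    return cv2.morphologyEx(m.astype(np.uint8),cv2.MORPH_CLOSE,np.ones((3,3)))
def box(x,y,yaw):
    r=R.from_euler("z",yaw).as_matrix(); return [np.array([x,y,.016])+r@np.array([a*.075,b*.016,d*.016]) for a in(-1,1) for b in(-1,1) for d in(-1,1)]
def cost(p,M):
    t=0
    for n,c in C.items():
        k=np.zeros((480,640),np.uint8); pts=cv2.convexHull(np.array([proj(c,q) for q in box(*p)],np.float32))
        cv2.fillConvexPoly(k,np.round(pts*16).astype(np.int32),1,cv2.LINE_AA,4)
        t+=1-(k&M[n]).sum()/(k|M[n]).sum()
    return t
for name,guess in (("far",(.584,-.175,-.24)),("near",(.444,-.284,-.35))):
    M={}
    for n,c in C.items():
        g=redwhite(c); roi=np.zeros_like(g); pts=cv2.convexHull(np.array([proj(c,q) for q in box(*guess)],np.float32)); cv2.fillConvexPoly(roi,pts.astype(np.int32),1)
        M[n]=g&cv2.dilate(roi,np.ones((17,17),np.uint8))
    r=min((minimize(cost,np.add(guess,[0,0,d]),args=(M,),method="Nelder-Mead",options=dict(initial_simplex=np.add(guess,[0,0,d])+np.array([[0,0,0],[.01,0,0],[0,.01,0],[0,0,.15]]))) for d in(-.1,0,.1)),key=lambda r:r.fun)
    print(name,r.x,np.degrees(r.x[2]),r.fun)
for l in ("bay_left","bay_mid","bay_right"):
    print(l,*tri(C["top"],robot.pinpoint(C["top"],l)[0]["point"],C["side"],robot.pinpoint(C["side"],l)[0]["point"]))
c=C["top"]; big=cv2.resize(c["img"][170:310,95:255],None,fx=5,fy=5,interpolation=cv2.INTER_CUBIC)[:600]
c2=C["side"]; b2=cv2.resize(c2["img"][130:230,170:320],(780,520),interpolation=cv2.INTER_CUBIC)
save({"img":cv2.resize(c["img"][180:300,100:250],(750,600),interpolation=cv2.INTER_CUBIC)},"crop_top.png"); save({"img":b2},"crop_side.png")
E
python3 fit.py
```

```text
far [ 0.5834 -0.1759 -0.2345] -13.434864819752105 0.14874676392963404
near [ 0.4421 -0.2862 -0.3791] -21.718865229556215 0.15869980339488732
bay_left [0.5542 0.3268 0.033 ] 0.005762369171918228Traceback (most recent call last):
  File "fit.py", line 26, in <module>
    print(l,*tri(C["top"],robot.pinpoint(C["top"],l)[0]["point"],C["side"],robot.pinpoint(C["side"],l)[0]["point"]))
                                                                           ~~~~~~~~~~~~~~~~~~~~~~~~~~~^^^
IndexError: list index out of range
```

```bash
sed -i '/^for l in/,$d' fit.py
python3 - <<'E'
from h import *
c=robot.read_camera("top"); c2=robot.read_camera("side")
save({"img":cv2.resize(c["img"][180:300,100:250],(750,600),interpolation=cv2.INTER_CUBIC)},"crop_top.png")
save({"img":cv2.resize(c2["img"][130:230,170:320],(780,520),interpolation=cv2.INTER_CUBIC)},"crop_side.png")
E
```

```text
(no output)
```

View pics/crop_top.png

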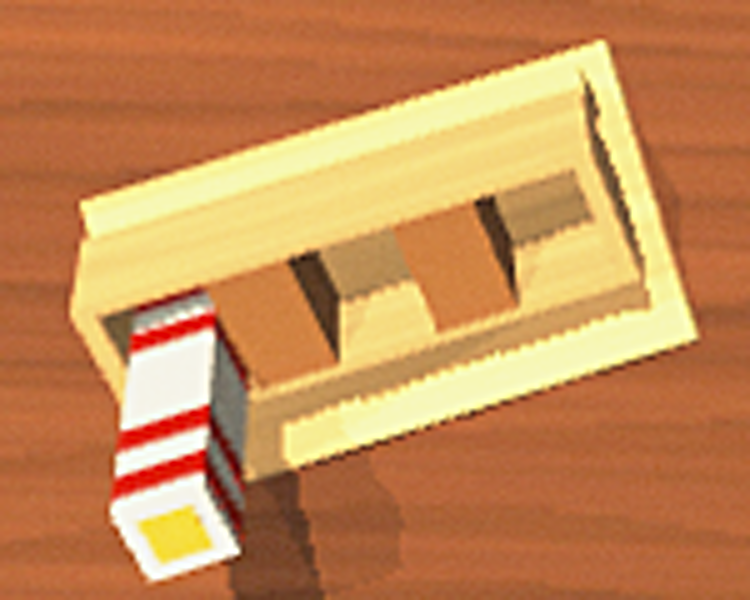

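View pics/crop_side.png

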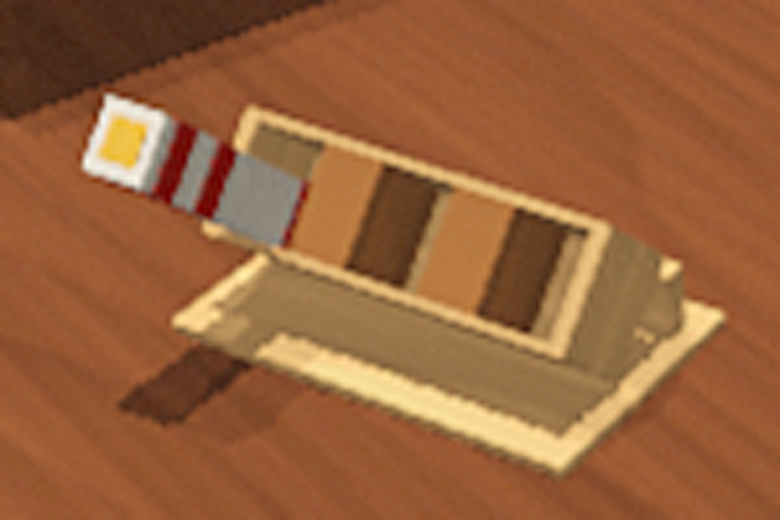

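The crops show both divider blocks in both views, with the stored post in the left bay. I'll fit the crate's x, y and yaw to those corners.

Run:
```python
from h import *
from scipy.optimize import least_squares
np.set_printoptions(precision=4,suppress=True)
C={n:robot.read_camera(n) for n in ("top","side")}
T=[((290,262),-26,-20),((338,360),26,-20),((258,388),26,-52),((395,228),-26,20),((475,205),-26,52),((518,303),26,52),((437,333),26,20)]
S=[((322,142),-26,-52),((383,165),-26,-20),((350,268),26,-20),((290,245),26,-52),((455,188),-26,20),((515,210),-26,52),((480,312),26,52),((412,288),26,20),((610,225),-30,96),((567,357),30,96),((245,107),-30,-96)]
def frame(p):
    c,s=np.cos(p[2]),np.sin(p[2]); f=np.array([c,s,0]);q=2**-.5 # f: away from robot
    z=q*(-f+np.array([0,0,1])); y=np.array([s,-c,0]); x=np.cross(y,z); return np.c_[x,y,z]
def res(p,names="ts"):
    F=frame(p);o=np.array([p[0],p[1],.033]);r=[]
    for k,n,L,s,off in (("t","top",T,5,(100,180)),("s","side",S,5.2,(170,130))):
        if k in names:
            for (u,a,b) in L: r.append(proj(C[n],o+F@np.array([a,b,50])/1000)-((np.array(u)+.5)/s-.5+off))
    return np.ravel(r)
for n in ("t","s","ts"):
    r=least_squares(res,[.578,.262,.32],args=(n,)); print(n,r.x,np.degrees(r.x[2]),"rms px",np.sqrt(np.mean(r.fun**2)))
print(frame(r.x)); np.save("bays.npy",r.x)
s=robot.read_state(); print(s["t"])
```

```text
t [0.5746 0.2564 0.3259] 18.675086946241766 rms px 0.6759089200702636
s [0.575  0.2593 0.3695] 21.17037953170961 rms px 0.9496111841931562
ts [0.5744 0.2577 0.3544] 20.303162019655282 rms px 0.9398124419121656
[[-0.6632  0.347  -0.6632]
 [-0.2454 -0.9379 -0.2454]
 [-0.7071  0.      0.7071]]
1.6
```

```bash
cat > to.py <<'E'
# usage: to.py x y z  -> shift in tool axes (cm);   also prints the tool axes
import sys; from h import *
np.set_printoptions(precision=4,suppress=True)
def rel(pos=None,Rt=None):
    s=robot.read_state(); A=R.from_rotvec(s["orientation"]); 
    print("t",round(s["t"],2),"tcp",s["tool_pos"],"x",A.as_matrix()[:,0],"z",A.as_matrix()[:,2],"q6",s["q"][5],"q5",s["q"][4],"F",s["force"],"M",s["wrist_torque"],"op",round(s["opening"],4))
    if pos is not None: print(" shift cm (tool now):",A.inv().apply(np.array(pos)-s["tool_pos"])*100)
    if Rt is not None:
        v=np.degrees((A.inv()*R.from_matrix(Rt)).as_rotvec()); print(" turn deg:",v, "; shift cm after turn:",Rt.T@(np.array(pos)-s["tool_pos"])*100 if pos is not None else "")
def down(yaw): # tool pointing down, tool x at yaw (rad)
    x=np.array([np.cos(yaw),np.sin(yaw),0]); z=np.array([0,0,-1.]); return np.c_[x,np.cross(z,x),z]
E
python3 - <<'E'
from to import *
c=robot.read_camera("wrist"); E=np.array(c["extrinsics"]); A=R.from_rotvec(robot.read_state()["orientation"])
print("cam in tool",A.inv().apply(E[:3,3]-robot.read_state()["tool_pos"])," view dir tool",A.inv().apply(-E[:3,2]),c["fx"])
rel([.48,.30,.30])
E
```

```text
cam in tool [ 0.0678 -0.0006 -0.1907]  view dir tool [-0.2491  0.0006  0.9685] 421.4485727651583
t 1.65 tcp [0.1886 0.5696 0.1934] x [-0.9493  0.3144 -0.    ] z [ 0. -0. -1.] q6 -0.08539399814707768 q5 1.5230047299780933 F [ 0.0893 -0.4187 -0.5258] M [-0.0288  0.0258 -0.0113] op 0.0929
 shift cm (tool now): [-36.1379 -16.4306 -10.6555]
```

```bash
python3 -m jog '[[[0,0,0,-3,0,-2.1,9.3],[0,0,0,-3,0,-2.1,9.3],[0,0,0,-3,-1.4,-2.1,9.3],[0,0,0,-3,-1.4,-2.1,9.3],[0,0,0,-3,-1.4,-2.1,9.3]]]'
python3 -m jog '[[[0,0,0,-3,-2,0,9.3],[0,0,0,-3,-2,0,9.3],[0,0,0,-3,-2,0,9.3],[0,0,0,-3,-2,0,9.3],[0,0,0,-3,-2,0,9.3]]]'
python3 -m jog '[[[0,0,0,-3,-2,0,9.3],[0,0,0,-3,-0.4,0,9.3],[0,0,0,0,0,0,9.3]]]'
python3 - <<'E'
from to import *
c=robot.read_camera("wrist"); save(c,"w1.png"); rel([.5834,-.1759,.15])
E
```

```text
t: 2.07
tool_pos: [0.3186, 0.4815, 0.2994]
orientation: [0.499, 3.102, -0.0]
force: [0.5, 0.4, 0.1]
opening: 0.0927
t: 2.48
tool_pos: [0.4296, 0.339, 0.2987]
orientation: [0.5, 3.101, 0.001]
force: [0.5, 0.6, 0.5]
opening: 0.0931
t: 2.73
tool_pos: [0.4817, 0.2952, 0.298]
orientation: [0.507, 3.099, -0.002]
force: [-0.1, 1.0, 0.4]
opening: 0.093
t 2.78 tcp [0.4799 0.2969 0.298 ] x [-0.948   0.3181  0.    ] z [-0.0002 -0.0005 -1.    ] q6 -0.7836206212566932 q5 1.7063353636784073 F [-0.6293  1.3178 -0.1183] M [ 0.0462  0.0232 -0.0198] op 0.0933
 shift cm (tool now): [-24.8558 -41.5228  14.8233]
```

View pics/w1.png

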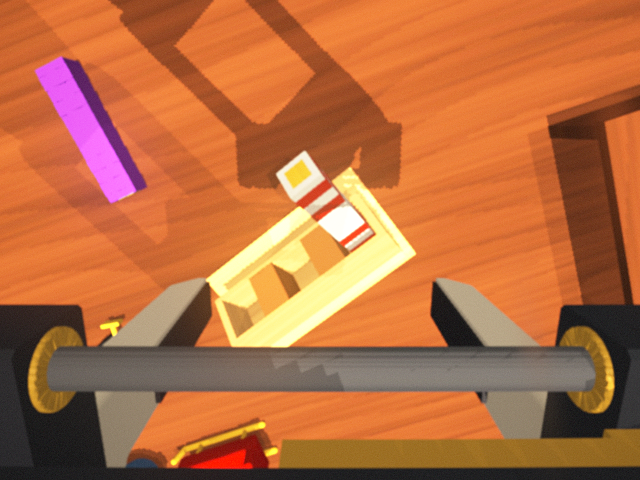

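The wrist view shows the crate at about (310,260), with both dividers clear of the gripper. I'll crop in to read the corners.

Run:
```python
from h import *
i=cv2.imread("pics/w1.png")[160:350,200:420]
cv2.imwrite("pics/w1c.png",cv2.resize(i,None,fx=3.5,fy=3.15,interpolation=cv2.INTER_CUBIC))
```

```text
(no output)
```

View pics/w1c.png

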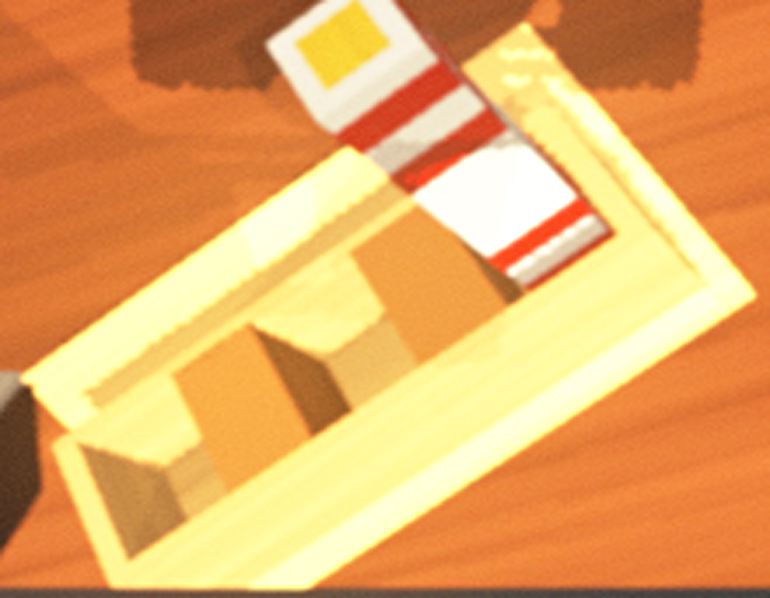

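Run:
```python
from h import *
from scipy.optimize import least_squares
np.set_printoptions(precision=4,suppress=True)
C={n:robot.read_camera(n) for n in ("wrist","top","side")}
W=[((175,375),26,52),((252,325),26,20),((225,492),-26,52),((312,437),-26,20),((350,252),26,-20),((415,363),-26,-20),((523,292),-26,-52),((80,445),26,92),((130,558),-26,92)]
T=[((290,262),-26,-20),((338,360),26,-20),((258,388),26,-52),((395,228),-26,20),((475,205),-26,52),((518,303),26,52),((437,333),26,20)]
S=[((322,142),-26,-52),((383,165),-26,-20),((350,268),26,-20),((290,245),26,-52),((455,188),-26,20),((515,210),-26,52),((480,312),26,52),((412,288),26,20),((610,225),-30,96),((567,357),30,96),((245,107),-30,-96)]
def frame(p):
    c,s=np.cos(p[2]),np.sin(p[2]); f=np.array([c,s,0]);q=2**-.5
    z=q*(-f+np.array([0,0,1])); y=np.array([s,-c,0]); x=np.cross(y,z); return np.c_[x,y,z]
def res(p,names="ts"):
    F=frame(p);o=np.array([p[0],p[1],.033]);r=[]
    for k,n,L,s,off,w in (("w","wrist",W,(3.5,3.15),(200,160),1),("t","top",T,5,(100,180),2),("s","side",S,5.2,(170,130),2)):
        if k in names:
            for (u,a,b) in L: r.append(w*(proj(C[n],o+F@np.array([a,b,50])/1000)-((np.array(u)+.5)/s-.5+off)))
    return np.ravel(r)
for n in ("w","wt","wts"):
    r=least_squares(res,[.578,.262,.32],args=(n,)); print(n,r.x,np.degrees(r.x[2]),"rms px",np.sqrt(np.mean(r.fun**2)))
    if n=="w": print(r.fun.reshape(-1,2))
```

```text
w [0.5719 0.26   0.3566] 20.43438244665205 rms px 1.7001496648291754
[[-0.9453 -0.5616]
 [-0.934  -2.1496]
 [ 2.4503  0.4746]
 [ 1.2671 -0.2202]
 [-0.7129 -1.3591]
 [ 2.241  -0.0502]
 [-3.6332  3.319 ]
 [-0.6246 -1.5037]
 [ 0.7921  1.6029]]
wt [0.5733 0.2584 0.346 ] 19.82454358125511 rms px 1.9873658476835963
wts [0.5738 0.2585 0.3541] 20.289866854577856 rms px 2.0835515096901394
```

```bash
python3 -m jog '[[[0,0,-5.1,0,0,0,9.3],[0,0,0,-1.75,-3.63,0.5,9.3],[0,0,0,-1.75,-3.63,0.5,9.3],[0,0,0,-1.75,-3.63,0.5,9.3],[0,0,0,-1.75,-3.63,0.5,9.3]]]'
python3 -m jog '[[[0,0,0,-1.75,-3.63,0.5,7],[0,0,0,-1.75,-3.63,0.5,7],[0,0,0,-1.75,-3.63,2,7],[0,0,0,-1.75,-3.63,2,7],[0,0,0,-1.75,-3.63,2,7]]]'
python3 -m jog '[[[0,0,0,-1.75,-3.63,2,6],[0,0,0,-1.75,-3.63,2,6],[0,0,0,-1.75,-3.63,2,6],[0,0,0,0,0,0,6],[0,0,0,0,0,0,6]]]'
python3 - <<'E'
from to import *
c=robot.read_camera("wrist"); save(c,"w2.png"); rel([.5834,-.1759,.004],down(np.radians(166.6)))
E
```

```text
t: 3.35
tool_pos: [0.5124, 0.1417, 0.2785]
orientation: [0.356, 3.121, 0.001]
force: [1.2, -0.1, 0.7]
opening: 0.0929
t: 3.77
tool_pos: [0.5551, -0.0468, 0.2129]
orientation: [0.358, 3.119, 0.0]
force: [0.1, -0.2, 0.4]
opening: 0.0706
t: 4.18
tool_pos: [0.5781, -0.1558, 0.1553]
orientation: [-0.363, -3.117, -0.002]
force: [-0.3, -0.2, 1.3]
opening: 0.0603
t 4.23 tcp [ 0.5789 -0.1548  0.1568] x [-0.9735  0.2286  0.0013] z [-0.0011  0.001  -1.    ] q6 -1.6874523133149226 q5 1.4591000746813643 F [-0.4707  0.2681  0.921 ] M [ 0.0171  0.0176 -0.0508] op 0.0602
 shift cm (tool now): [-0.9452 -1.9627 15.2785]
 turn deg: [ 0.0435 -0.0761  0.1838] ; shift cm after turn: [-0.9311 -1.948  15.2812]
```

View pics/w2.png

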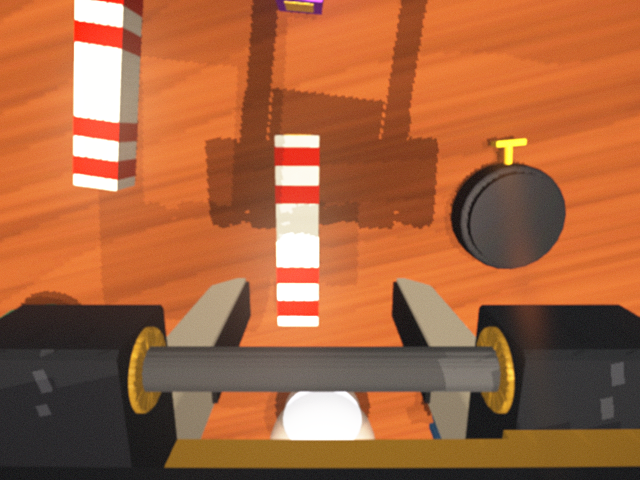

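The wrist view shows the far post well aligned between the fingers. Its top face spans rows 136 to about 317, near column 298.

Run:
```python
from to import *
c=robot.read_camera("wrist")
a=onz(c,(298,136),.032);b=onz(c,(298,317),.032);print(a,b,np.linalg.norm(a-b),(a+b)/2,np.degrees(np.arctan2(*(a-b)[1::-1])))
rel(np.r_[((a+b)/2)[:2],.005])
```

```text
[ 0.5127 -0.1566  0.032 ] [ 0.6512 -0.1912  0.032 ] 0.14281181865903564 [ 0.582  -0.1739  0.032 ] 165.99560281304932
t 4.28 tcp [ 0.5794 -0.1543  0.1578] x [-0.9738  0.2275 -0.0003] z [ 0.0004  0.0005 -1.    ] q6 -1.6874806638245967 q5 1.4591815960261587 F [-0.276  -0.1497  0.1992] M [0.0188 0.0368 0.0391] op 0.0599
 shift cm (tool now): [-0.69   -1.8643 15.2819]
```

```bash
python3 -m jog '[[[0,0,0,-0.8,-1.9,2,6],[0,0,0,0,0,3.5,6],[0,0,0,0,0,3.5,6],[0,0,0,0,0,3,6],[0,0,0,0,0,2.2,6]]]'
python3 -m jog '[[[0,0,0,0,0,1,6],[0,0,0,0,0,0,6],[0,0,0,0,0,0,2.5],[0,0,0,0,0,0,2.5],[0,0,0,0,0,0,2.5]]]' 45
python3 -m jog '[[[0,0,0,0,0,0,2.5],[0,0,0,0,0,0,2.5],[0,0,0,0,0,0,2.5]]]'
python3 -c "
from to import *
rel([.582,-.174,.005])"
```

```text
t: 4.7
tool_pos: [0.5823, -0.1735, 0.0139]
orientation: [-0.357, -3.121, -0.001]
force: [-1.2, -0.2, -0.2]
opening: 0.0601
t: 5.12
tool_pos: [0.5846, -0.1765, 0.0081]
orientation: [0.36, 3.117, -0.002]
force: [0.2, -0.6, 0.6]
opening: 0.0442
t: 5.37
tool_pos: [0.5836, -0.1771, 0.0072]
orientation: [0.362, 3.118, -0.002]
force: [-3.2, -4.1, 8.5]
opening: 0.027
t 5.37 tcp [ 0.5836 -0.1771  0.0072] x [-0.9735  0.2289 -0.0024] z [ 0.0021 -0.0016 -1.    ] q6 -1.7178433611498392 q5 1.1946159896061148 F [-3.1761 -4.1069  8.4679] M [-0.7275  0.7379 -0.0532] op 0.027
 shift cm (tool now): [0.2242 0.2687 0.2182]
```

```bash
python3 -m jog '[[[0,0,0,0,0,-1,2.5],[0,0,0,0,0,-2,2.5],[0,0,0,0,0,-3,2.5],[0,0,0,0,0,-3,2.5],[0,0,0,0,0,-3,2.5]]]'
python3 -m jog '[[[0,0,0,0,0,0,2.5],[0,0,0,0,0,0,2.5],[0,0,0,0,0,0,2.5]]]'
python3 - <<'E'
from to import *
rel(); M=[];A=None
for i in range(6):
    c=robot.read_camera("side"); s=robot.read_state(); M.append(R.from_rotvec(s["orientation"]).inv().apply(s["wrist_torque"]))
print("M tool",np.mean(M,0),np.std(M,0),s["force"]); 
save({"img":cv2.resize(c["img"][150:390,250:570],(800,600))},"s2.png")
E
```

```text
t: 5.78
tool_pos: [0.5822, -0.176, 0.127]
orientation: [-0.362, -3.12, -0.0]
force: [1.0, 0.1, -0.7]
opening: 0.0251
t: 6.03
tool_pos: [0.5825, -0.1761, 0.1255]
orientation: [0.362, 3.12, 0.0]
force: [0.3, -0.4, -0.5]
opening: 0.0249
t 6.03 tcp [ 0.5825 -0.1761  0.1255] x [-0.9735  0.2288 -0.0003] z [ 0.0003  0.     -1.    ] q6 -1.717910122598704 q5 1.4044473222599634 F [ 0.2917 -0.4322 -0.4685] M [0.0067 0.0286 0.0549] op 0.0249
M tool [-0.0113 -0.0011 -0.0035] [0.029  0.0246 0.0128] [-0.3631  0.0946 -0.4646]
```

View pics/s2.png

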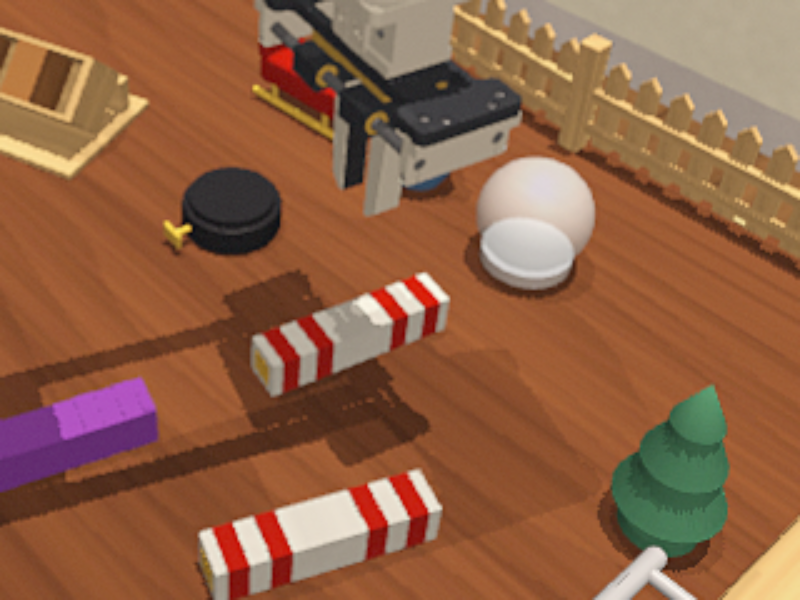

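The post was left behind, and the side view shows it still lying in place. I'll measure it with the wrist camera before trying again.

```bash
cat > wpost.py <<'E'
from to import *
c=robot.read_camera("wrist"); h=cv2.cvtColor(c["img"],cv2.COLOR_RGB2HSV); H,S,V=[h[...,i].astype(int) for i in range(3)]
best=None
for d in robot.masks_of(c,"post_a"):
    p=np.argwhere(d["pixels"])[:,::-1].astype(np.float32); r=cv2.minAreaRect(p); print(round(d["confidence"],2),np.round(d["point"]),np.round(r[0]),np.round(r[1]),round(r[2],1))
    P=cv2.boxPoints(r); W=np.array([onz(c,q,.032) for q in P]); print("  rect on top plane centre",W.mean(0)[:2],"sides",np.linalg.norm(W[1]-W[0]),np.linalg.norm(W[2]-W[1]), "dir",[round(np.degrees(np.arctan2(*(W[i+1]-W[i])[1::-1])),1) for i in (0,1)])
save(c,"wlast.png"); rel()
E
python3 wpost.py
```

```text
0.9 [109.  90.] [110.  92.] [ 75. 185.] 1.1
  rect on top plane centre [ 0.4635 -0.2873] sides 0.1137816900791769 0.045917592491223944 dir [np.float64(157.6), np.float64(75.3)]
0.65 [326. 226.] [322. 227.] [212.  50.] 90.0
  rect on top plane centre [ 0.583  -0.1758] sides 0.03235888930075779 0.1501821822115425 dir [np.float64(76.8), np.float64(-12.4)]
t 6.43 tcp [ 0.5822 -0.176   0.1246] x [-0.9735  0.2288  0.0012] z [-0.0011  0.0005 -1.    ] q6 -1.717881886136681 q5 1.4043755323043037 F [-0.0118 -0.6169 -0.3386] M [-0.0112 -0.0525 -0.0269] op 0.0252
```

View pics/wlast.png

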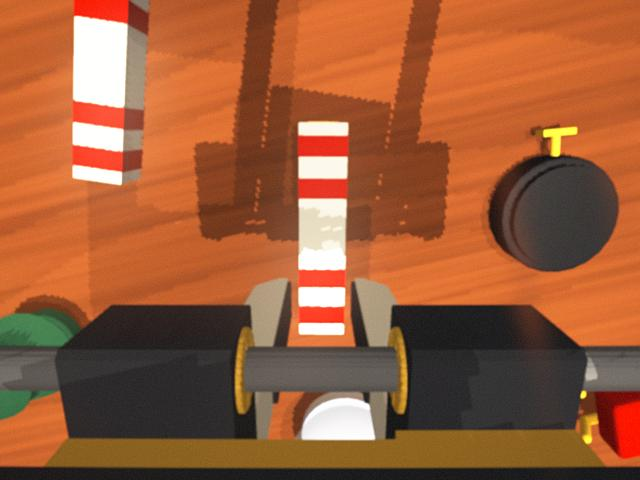

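The post is at (.583,-.176), squarely between the fingers at (323,227), so position isn't the problem. I'll try again lower, with the fingers commanded fully closed, and check along the way.

```bash
python3 -m jog '[[[0,0,0,0,0,0,5],[0,0,0,0,0,0,5],[0,0,0,0,0,0,5],[0,0,0,0,0,1.8,5],[0,0,0,0,0,2.5,5]]]' 30
python3 -m jog '[[[0,0,0,0,0,2.5,5],[0,0,0,0,0,2.5,5],[0,0,0,0,0,2,5],[0,0,0,0,0,1,5],[0,0,0,0,0,0,5]]]'
python3 -m jog '[[[0,0,0,0,0,0,5]]]'
python3 -m jog '[[[0,0,0,0,0,0,0]]]'
python3 -m jog '[[[0,0,0,0,0,0,0]]]'
python3 -m jog '[[[0,0,0,0,0,0,0]]]'
python3 -m jog '[[[0,0,0,0,0,0,0]]]'
python3 -m jog '[[[0,0,0,0,0,0,0]]]'
```

```text
t: 6.85
tool_pos: [0.5851, -0.1771, 0.0852]
orientation: [0.361, 3.115, -0.003]
force: [-0.4, -0.6, -0.3]
opening: 0.0489
t: 7.27
tool_pos: [0.5802, -0.1753, -0.0007]
orientation: [-0.361, -3.116, -0.002]
force: [-0.9, 0.4, -0.7]
opening: 0.0504
t: 7.35
tool_pos: [0.5825, -0.1761, 0.0025]
orientation: [-0.362, -3.12, -0.0]
force: [0.3, -0.8, -0.1]
opening: 0.0498
t: 7.43
tool_pos: [0.5838, -0.1767, 0.0041]
orientation: [0.361, 3.118, -0.001]
force: [0.0, -0.2, 0.9]
opening: 0.0466
t: 7.52
tool_pos: [0.5841, -0.1768, 0.0044]
orientation: [0.361, 3.118, -0.001]
force: [1.1, -0.2, 0.0]
opening: 0.0409
t: 7.6
tool_pos: [0.5838, -0.1767, 0.0041]
orientation: [0.361, 3.118, -0.001]
force: [-0.3, -0.0, 0.9]
opening: 0.034
t: 7.68
tool_pos: [0.5837, -0.1765, 0.0039]
orientation: [0.362, 3.118, -0.001]
force: [-0.4, 0.6, 5.2]
opening: 0.0309
t: 7.77
tool_pos: [0.5838, -0.1765, 0.0039]
orientation: [0.361, 3.118, -0.001]
force: [-0.3, 0.1, 6.2]
opening: 0.031
```

```bash
python3 -m jog '[[[0,0,0,0,0,-0.5,0],[0,0,0,0,0,-1,0],[0,0,0,0,0,-1.5,0],[0,0,0,0,0,-2,0],[0,0,0,0,0,-2,0]]]'
python3 -m jog '[[[0,0,0,0,0,-2,0],[0,0,0,0,0,-2,0],[0,0,0,0,0,0,0],[0,0,0,0,0,0,0],[0,0,0,0,0,0,0]]]'
python3 - <<'E'
from to import *
M=[];A=None
for i in range(6):
    robot.read_camera("side"); s=robot.read_state(); M.append(np.r_[R.from_rotvec(s["orientation"]).inv().apply(s["wrist_torque"]),s["force"]])
print("M tool,F",np.mean(M,0),np.std(M,0));
E
python3 wpost.py
```

```text
t: 8.18
tool_pos: [0.5817, -0.1759, 0.0729]
orientation: [-0.362, -3.119, -0.001]
force: [-0.2, -0.1, -1.3]
opening: 0.031
t: 8.6
tool_pos: [0.5819, -0.1759, 0.1112]
orientation: [-0.361, -3.119, -0.0]
force: [-0.4, -0.6, -1.9]
opening: 0.0311
M tool,F [-0.0078 -0.068   0.0051 -0.2216 -0.453  -1.8575] [0.0112 0.0272 0.0159 0.3255 0.5263 0.3128]
0.59 [562. 212.] [570. 206.] [128. 149.] 35.7
  rect on top plane centre [ 0.6009 -0.0139] sides 0.09000363122377486 0.08700065148728338 dir [np.float64(135.2), np.float64(45.1)]
0.56 [325. 244.] [322. 274.] [330.  86.] 90.0
  rect on top plane centre [ 0.6193 -0.1844] sides 0.052765701392062145 0.23830493336310637 dir [np.float64(76.8), np.float64(-11.7)]
t 9.0 tcp [ 0.5823 -0.176   0.1117] x [-0.9735  0.2287  0.0009] z [-0.0008  0.0003 -1.    ] q6 -1.71788305575074 q5 1.38129247020917 F [ 0.2549 -0.6579 -2.6007] M [ 0.0067 -0.1323 -0.0031] op 0.031
```

It's holding. The moment is My = -0.068 N·m with 1.9 N of weight, so the heavy end is on the tool's +x side, nearest the robot. Next I'll lift, carry and turn it so that end points into the crate.

```bash
python3 -m jog '[[[0,0,0,0,0,-3,0],[0,0,0,0,0,-3,0],[0,0,0,0,0,-3,0],[0,0,0,0,0,-3,0],[0,0,0,2.15,3.22,0,0]]]'
python3 -m jog '[[[0,0,0,2.15,3.22,0,0],[0,0,0,2.15,3.22,0,0],[0,0,0,2.15,3.22,0,0],[0,0,0,2.15,3.22,0,0],[0,0,0,2.15,3.22,0,0]]]'
python3 -m jog '[[[0,0,0,2.15,3.22,0,0],[0,0,0,2.15,3.22,0,0],[0,0,0,2.15,3.22,0,0],[0,0,6.97,0,0,0,0],[0,0,6.97,0,0,0,0]]]'
python3 -m jog '[[[0,0,6.97,0,0,0,0],[0,0,6.97,0,0,0,0],[0,0,6.97,0,0,0,0],[0,0,6.97,0,0,0,0],[0,0,6.97,0,0,0,0]]]'
python3 -m jog '[[[0,0,6.97,0,0,0,0],[0,0,6.97,0,0,0,0],[0,0,6.97,0,0,0,0],[0,0,6.97,0,0,0,0],[0,0,6.97,0,0,0,0]]]'
python3 -m jog '[[[0,0,6.97,0,0,0,0],[0,0,6.97,0,0,0,0],[0,0,6.97,0,0,0,0],[0,0,6.97,0,0,0,0],[0,0,6.97,0,0,0,0]]]'
python3 -m jog '[[[0,0,6.97,0,0,0,0],[0,0,6.97,0,0,0,0],[0,0,6.97,0,0,0,0],[0,0,6.97,0,0,0,0],[0,0,0,0,0,0,0]]]'
cat >> to.py <<'E'
BY=np.array([.5738,.2585,.3525])
def bays():
    c,s=np.cos(BY[2]),np.sin(BY[2]);f=np.array([c,s,0]);z=2**-.5*(np.array([0,0,1])-f);y=np.array([s,-c,0]); return np.array([BY[0],BY[1],.033]),np.c_[np.cross(y,z),y,z]
def ins(xyz_mm): # relative move to place TCP at bays-frame xyz with heavy end (tool x) down the bay
    o,F=bays(); Rt=np.c_[-F[:,2],-F[:,1],F[:,0]]; rel(o+F@np.array(xyz_mm)/1000,Rt)
    s=robot.read_state(); print(" tcp in bays mm",F.T@(s["tool_pos"]-o)*1000)
E
python3 -c "
from to import *
ins([14,0,150]); print(robot.read_state()['q'])"
```

```text
t: 9.42
tool_pos: [0.573, -0.1455, 0.24]
orientation: [0.367, 3.108, -0.008]
force: [1.7, 0.2, -0.7]
opening: 0.0312
t: 9.83
tool_pos: [0.5002, 0.0428, 0.2323]
orientation: [0.362, 3.12, 0.0]
force: [0.6, 0.7, -1.6]
opening: 0.0309
t: 10.25
tool_pos: [0.4595, 0.1526, 0.2325]
orientation: [0.739, 3.053, 0.001]
force: [0.7, -0.6, -1.5]
opening: 0.031
t: 10.67
tool_pos: [0.4604, 0.1503, 0.2323]
orientation: [1.626, 2.688, -0.0]
force: [-0.8, 0.3, -1.5]
opening: 0.0311
t: 11.08
tool_pos: [0.4604, 0.1502, 0.2322]
orientation: [-2.357, -2.077, 0.0]
force: [0.4, 0.5, -1.4]
opening: 0.0311
t: 11.5
tool_pos: [0.4604, 0.1502, 0.2322]
orientation: [2.871, 1.276, -0.0]
force: [0.1, -0.0, -2.2]
opening: 0.0308
t: 11.92
tool_pos: [0.4604, 0.1502, 0.2322]
orientation: [3.093, 0.547, -0.0]
force: [-0.3, -0.3, -1.3]
opening: 0.0308
t 11.92 tcp [0.4604 0.1502 0.2322] x [ 0.9393  0.3431 -0.0001] z [-0.0001 -0.0001 -1.    ] q6 1.430068352523046 q5 1.6009923220084343 F [-0.2666 -0.2956 -1.3157] M [0.0016 0.2143 0.0416] op 0.0308
 shift cm (tool now): [ 2.7742 -6.2583 10.3065]Traceback (most recent call l
[... 162 characters left out ...]
); Rt=np.c_[-F[:,2],-F[:,1],F[:,0]]; rel(o+F@np.array(xyz_mm)/1000,Rt)
                                                  ~~~^^^^^^^^^^^^^^^^^^^^^^^^^^^^^^
  File "to.py", line 9, in rel
    v=np.degrees((A.inv()*R.from_matrix(Rt)).as_rotvec()); print(" turn deg:",v, "; shift cm after turn:",Rt.T@(np.array(pos)-s["tool_pos"])*100 if pos is not None else "")
                          ~~~~~~~~~~~~~^^^^
  File "scipy/spatial/transform/_rotation.pyx", line 1143, in scipy.spatial.transform._rotation.Rotation.from_matrix
ValueError: Non-positive determinant (left-handed or null coordinate frame) in rotation matrix 0: [[ 0.6636 -0.3452 -0.6636]
 [ 0.2441  0.9385 -0.2441]
 [-0.7071 -0.     -0.7071]].
```

```bash
sed -i 's/-F\[:,2\],-F\[:,1\]/-F[:,2],F[:,1]/' to.py
python3 -m jog '[[[0,-6.43,0,0,0,0,0],[0,-6.43,0,0,0,0,0],[0,-6.43,0,0,0,0,0],[0,-6.43,0,0,0,0,0],[0,-6.43,0,0,0,0,0]]]'
python3 -m jog '[[[0,-6.43,0,0,0,0,0],[0,-6.43,0,0,0,0,0],[0,0,0,0,0,0,0],[0,0,0,0,0,0,0]]]'
python3 -c "
from to import *
ins([14,0,150]); print(robot.read_state()['q'])"
```

```text
t: 12.33
tool_pos: [0.4613, 0.1505, 0.2332]
orientation: [2.88, 0.525, -0.834]
force: [0.2, -0.3, -1.5]
opening: 0.0308
t: 12.67
tool_pos: [0.4598, 0.1501, 0.2269]
orientation: [2.734, 0.498, -1.147]
force: [-0.1, 0.6, -1.8]
opening: 0.031
t 12.67 tcp [0.4598 0.1501 0.2269] x [ 0.6558  0.2483 -0.713 ] z [-0.6684 -0.2481 -0.7012] q6 1.4454457080523953 q5 2.2839377737952886 F [-0.1038  0.562  -1.8316] M [ 0.1351 -0.4161 -0.0024] op 0.031
 shift cm (tool now): [ 9.0061 -6.1879  4.815 ]
 turn deg: [0.1173 0.4777 0.3804] ; shift cm after turn: [ 8.9243 -6.2375  4.9024]
 tcp in bays mm [-35.0244  62.375  239.2433]
[ 0.2639  0.6449  1.0026 -0.0862  2.2839  1.4454]
```

```bash
python3 -m jog '[[[0,0.4,0.4,1.8,-1.25,0.98,0],[0,0,0,1.8,-1.25,0.98,0],[0,0,0,1.8,-1.25,0.98,0],[0,0,0,1.8,-1.25,0.98,0],[0,0,0,1.7,-1.23,0.98,0]]]'
python3 -m jog '[[[0,0,0,0,0,0,0],[0,0,0,0,0,0,0]]]'
python3 - <<'E'
from to import *
ins([14,0,150])
c=robot.read_camera("side");t=robot.read_camera("top")
a=cv2.resize(c["img"][110:250,150:340],(570,420),interpolation=cv2.INTER_CUBIC);b=cv2.resize(t["img"][170:310,100:177+0],(231,420),interpolation=cv2.INTER_CUBIC)
save({"img":np.hstack([a,b])},"ins1.png")
E
```

```text
t: 13.08
tool_pos: [0.4679, 0.2196, 0.1381]
orientation: [2.752, 0.488, -1.11]
force: [1.0, -0.0, -1.2]
opening: 0.0308
t: 13.25
tool_pos: [0.4666, 0.2188, 0.1373]
orientation: [2.747, 0.488, -1.117]
force: [-0.3, -1.1, -1.1]
opening: 0.0309
t 13.25 tcp [0.4666 0.2188 0.1373] x [ 0.6726  0.2452 -0.6982] z [-0.6541 -0.2442 -0.7159] q6 1.5620716571641673 q5 2.1722454788931596 F [-0.3448 -1.1052 -1.1392] M [ 0.1865 -0.4252  0.0207] op 0.0309
 shift cm (tool now): [ 0.451  -0.0314  0.6949]
 turn deg: [ 0.1913 -0.7155 -0.1182] ; shift cm after turn: [ 0.4597 -0.0282  0.6893]
 tcp in bays mm [  7.1067   0.2816 154.5974]
```

View pics/ins1.png

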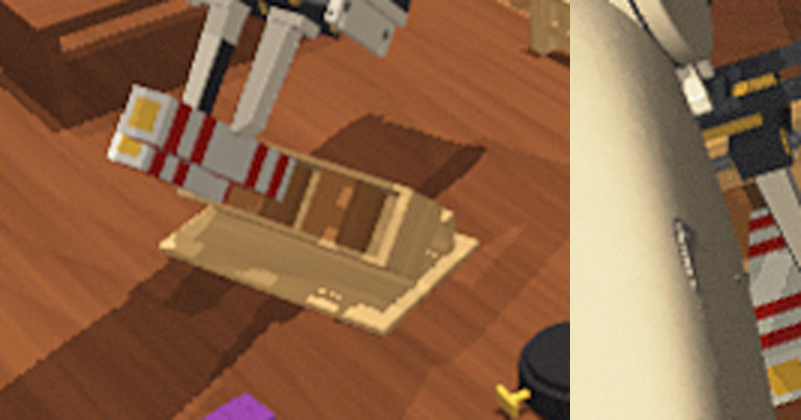

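The held post is parallel to the stored one and gripped at its middle, with its end cap near full-frame (198,148). I'll check that numerically.

Run:
```python
from to import *
c=robot.read_camera("side");o,F=bays()
s=robot.read_state();A=R.from_rotvec(s["orientation"])
print("cap pred from tool",proj(c,s["tool_pos"]+A.apply([-.075,0,-.012])),"post_c cap pred",proj(c,o+F@np.array([.010,-.072,.150])), "seen held",(198.3,147.7),"seen c",(150+128/3,110+150/3))
i=c["img"][110:180,170:230]; h=cv2.cvtColor(i,cv2.COLOR_RGB2HSV); m=((h[...,0]>18)&(h[...,0]<32)&(h[...,1]>140)&(h[...,2]>150)).astype(np.uint8)
n,l,st,ce=cv2.connectedComponentsWithStats(m); print([(st[k][4],ce[k]+[170,110]) for k in range(1,n) if st[k][4]>8])
```

```text
cap pred from tool [198.6309 148.1214] post_c cap pred [193.3889 157.4827] seen held (198.3, 147.7) seen c (192.66666666666666, 160.0)
[(np.int32(68), array([198.1912, 147.3676])), (np.int32(36), array([192.8333, 158.25  ]))]
```

```bash
python3 -m jog '[[[0.2,-0.7,-0.1,0.5,0,0.7,0],[0,0,0,0,0,0,0],[0,0,0,1,0,0,0],[0,0,0,1,0,0,0],[0,0,0,1,0,0,0]]]'
python3 -m jog '[[[0,0,0,0,0,0,0],[0,0,0,0,0,0,0]]]'
python3 -c "
from to import *
ins([14,0,77])"
```

```text
t: 13.82
tool_pos: [0.485, 0.2247, 0.1045]
orientation: [2.739, 0.483, -1.143]
force: [0.7, -0.1, -1.6]
opening: 0.0307
t: 13.98
tool_pos: [0.4844, 0.2245, 0.1041]
orientation: [2.737, 0.483, -1.145]
force: [-0.5, -0.4, -0.9]
opening: 0.0308
t 13.98 tcp [0.4844 0.2245 0.1041] x [ 0.6599  0.2397 -0.7121] z [-0.6687 -0.2446 -0.7021] q6 1.5625616253063097 q5 2.174721743976328 F [-0.4799 -0.4227 -0.9336] M [ 0.2258 -0.3995  0.0364] op 0.0308
 shift cm (tool now): [ 4.0866 -0.1148 -0.3635]
 turn deg: [-0.0729  0.4048 -0.1658] ; shift cm after turn: [ 4.0894 -0.1025 -0.3348]
 tcp in bays mm [ 17.3475   1.0254 117.894 ]
```

```bash
python3 -m jog '[[[0,0.4,0,0.5,-0.1,-0.3,0],[0,0,0,1,0,0,0],[0,0,0,1,0,0,0],[0,0,0,0.8,0,0,0],[0,0,0,0,0,0,0]]]'
python3 -m jog '[[[0,0,0,0.4,0,0,0],[0,0,0,0.2,0,0,0],[0,0,0,0,0,0,0]]]'
python3 -c "
from to import *
ins([14,0,77])"
```

```text
t: 14.4
tool_pos: [0.5085, 0.2347, 0.0827]
orientation: [2.743, 0.484, -1.134]
force: [-0.0, -1.1, -1.5]
opening: 0.0309
t: 14.65
tool_pos: [0.5124, 0.2361, 0.0795]
orientation: [2.743, 0.484, -1.133]
force: [-0.1, -0.1, -1.7]
opening: 0.0309
t 14.65 tcp [0.5124 0.2361 0.0795] x [ 0.6658  0.2421 -0.7058] z [-0.6627 -0.2428 -0.7084] q6 1.5642733352112408 q5 2.1875796250624036 F [-0.1354 -0.1227 -1.7314] M [ 0.1758 -0.3882  0.0177] op 0.0309
 shift cm (tool now): [0.2068 0.0207 0.0668]
 turn deg: [-0.0539 -0.1073 -0.1496] ; shift cm after turn: [0.2069 0.0212 0.0665]
 tcp in bays mm [13.3353 -0.2116 79.0691]
```

```bash
python3 -m jog '[[[0,0,0,0.2,0,0.1,0],[0,0,0,0,0,0,0],[0,0,0,0,0,0,4.8],[0,0,0,0,0,0,4.8],[0,0,0,0,0,0,4.8]]]'
python3 -m jog '[[[0,0,0,0,0,0,4.8],[0,0,0,0,0,-1,4.8],[0,0,0,0,0,-2,4.8],[0,0,0,0,0,-3,4.8],[0,0,0,0,0,-3,4.8]]]'
python3 -m jog '[[[0,0,0,0,0,-3,4.8],[0,0,0,0,0,-3,4.8],[0,0,0,0,0,0,4.8]]]'
python3 - <<'E'
from to import *
rel()
c=robot.read_camera("side");t=robot.read_camera("top");o,F=bays()
i=c["img"][110:200,170:260]; h=cv2.cvtColor(i,cv2.COLOR_RGB2HSV); m=((h[...,0]>18)&(h[...,0]<32)&(h[...,1]>140)&(h[...,2]>150)).astype(np.uint8)
n,l,st,ce=cv2.connectedComponentsWithStats(m); print([(st[k][4],ce[k]+[170,110]) for k in range(1,n) if st[k][4]>8])
print("expect c, mid", [proj(c,o+F@np.array([.010,y,.150])) for y in (-.072,0)])
a=cv2.resize(c["img"][110:250,150:340],(570,420),interpolation=cv2.INTER_CUBIC)
save({"img":a},"ins1b.png")
E
```

```text
t: 15.07
tool_pos: [0.513, 0.2364, 0.0776]
orientation: [2.743, 0.484, -1.133]
force: [0.8, -0.4, 0.3]
opening: 0.0457
t: 15.48
tool_pos: [0.5669, 0.2561, 0.1351]
orientation: [2.743, 0.484, -1.133]
force: [2.2, 0.9, 0.9]
opening: 0.0477
t: 15.73
tool_pos: [0.5781, 0.2589, 0.1626]
orientation: [2.747, 0.484, -1.128]
force: [1.2, 0.4, -1.3]
opening: 0.0481
t 15.73 tcp [0.5781 0.2589 0.1626] x [ 0.6686  0.2429 -0.7029] z [-0.6604 -0.2406 -0.7113] q6 1.5601153825223466 q5 2.5487184701251597 F [ 1.2033  0.4133 -1.2575] M [ 0.1127 -0.2388 -0.0151] op 0.0481
[(np.int32(52), array([193.5, 157. ])), (np.int32(62), array([216.6129, 171.0161]))]
expect c, mid [array([193.3889, 157.4827]), array([219.4101, 166.157 ])]
```

View pics/ins1b.png

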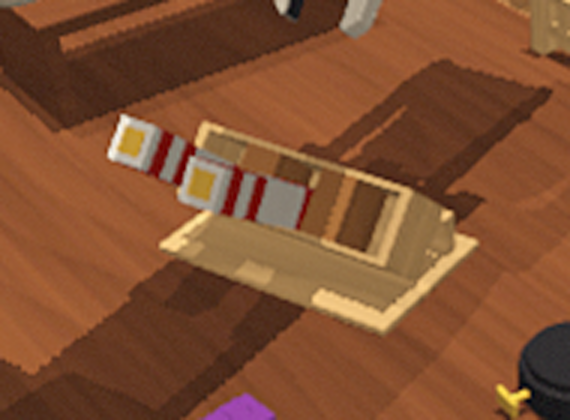

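The mid cap is about 5 px below where I expected it. I'll retract, untilt and measure again to see whether the post is settling or tipped.

```bash
python3 -m jog '[[[0,0,0,-3,0,-2,4.8],[0,0,0,-3,0,-2,4.8],[0,6.43,0,0,0,0,4.8],[0,6.43,0,0,0,0,4.8],[0,6.43,0,0,0,0,4.8]]]'
python3 -m jog '[[[0,6.43,0,0,0,0,4.8],[0,6.43,0,0,0,0,4.8],[0,6.43,0,0,0,0,4.8],[0,6.43,0,0,0,0,4.8],[0,0,0,0,3.5,0,4.8]]]'
python3 -m jog '[[[0,0,0,0,4,0,4.8],[0,0,0,0,4,0,4.8],[0,0,0,0,4,0,4.8],[0,0,0,0,4,0,4.8],[0,0,0,0,4,0,4.8]]]'
cat > caps.py <<'E'
from to import *
o,F=bays(); C={n:robot.read_camera(n) for n in ("side","top")}; G={}
for n,(r0,r1,c0,c1) in (("side",(110,200,170,290)),("top",(220,310,110,230))):
    h=cv2.cvtColor(C[n]["img"][r0:r1,c0:c1],cv2.COLOR_RGB2HSV); m=((h[...,0]>20)&(h[...,0]<31)&(h[...,1]>160)&(h[...,2]>150)).astype(np.uint8)
    k,l,st,ce=cv2.connectedComponentsWithStats(m); G[n]=[ce[j]+[c0,r0] for j in range(1,k) if st[j][4]>15]; print(n,G[n])
for i,y in (("c",-.072),("mid",0),("right",.072)):
    P=o+F@np.array([.010,y,.150]); p=[min(G[n],key=lambda g:np.linalg.norm(g-proj(C[n],P))) for n in("side","top")]
    X,e=tri(C["side"],p[0],C["top"],p[1]); print(i,"cap bays mm",F.T@(X-o)*1000,"gap mm",e*1000,"exp px",proj(C["side"],P),proj(C["top"],P))
rel()
E
python3 caps.py
```

```text
t: 16.25
tool_pos: [0.5714, 0.2565, 0.2368]
orientation: [2.891, 0.51, -0.816]
force: [0.6, 0.4, 0.9]
opening: 0.0479
t: 16.67
tool_pos: [0.5771, 0.2272, 0.2386]
orientation: [3.068, 0.552, -0.179]
force: [-0.4, -0.1, -1.6]
opening: 0.0478
t: 17.08
tool_pos: [0.6522, 0.0336, 0.2391]
orientation: [3.065, 0.542, -0.185]
force: [0.4, 0.0, -0.2]
opening: 0.0481
side [array([193.5306, 156.8163]), array([216.6604, 170.8302])]
top [array([132.0233, 286.0698])]
c cap bays mm [  8.5923 -76.523  146.0681] gap mm 1.5120450422658984 exp px [193.3889 157.4827] [134.9929 286.7861]
mid cap bays mm [ 27.1759 -74.6944  91.5519] gap mm 46.914007559718385 exp px [219.4101 166.157 ] [174.8371 273.5608]
right cap bays mm [ 27.1759 -74.6944  91.5519] gap mm 46.914007559718385 exp px [246.9409 175.3319] [214.1199 260.5124]
t 17.18 tcp [0.653  0.0289 0.2382] x [ 0.9348  0.3335 -0.122 ] z [-0.1135 -0.045  -0.9925] q6 1.2158870795219174 q5 1.7574408147252316 F [ 0.6911  0.4389 -0.4275] M [0.0077 0.1473 0.0254] op 0.0481
```

Run:
```python
from to import *
o,F=bays();t=robot.read_camera("top"); s=robot.read_camera("side")
h=cv2.cvtColor(t["img"][250:310,110:210],cv2.COLOR_RGB2HSV); m=((h[...,0]>18)&(h[...,0]<33)&(h[...,1]>110)&(h[...,2]>90)).astype(np.uint8)
k,l,st,ce=cv2.connectedComponentsWithStats(m)
for j in range(1,k):
    if st[j][4]>10: print(st[j][4],ce[j]+[110,250],h[l==j].mean(0))
# hypotheses: mid post cap for tilt a about front rim etc, in side view
for nm,P in dict(flat=(10,0,150),z10up=(10,0,160),flat_y5=(10,-4,150),x26=(26,0,150),tip01=(10+10,0,148),tip02=(10+20,0,147)).items(): print(nm,proj(s,o+F@np.array(P)/1000),proj(t,o+F@np.array(P)/1000))
for c,n in((t,"t"),(s,"s")):
    for d in robot.masks_of(c,"post_a"): print(n,round(d["confidence"],2),np.round(d["point"]),d["pixels"].sum())
```

```text
41 [131.1463 286.0732] [ 20.7561 190.1951 224.3659]
flat [219.4101 166.157 ] [174.8371 273.5608]
z10up [216.6261 164.8734] [174.9274 276.9013]
flat_y5 [217.9261 165.6624] [172.6388 274.2907]
x26 [216.7927 173.3529] [178.2794 280.2784]
tip01 [218.3279 170.9   ] [176.9755 277.1109]
tip02 [216.9724 175.5072] [179.0917 280.9368]
t 0.92 [133. 265.] 837
t 0.86 [465. 400.] 1826
t 0.8 [449. 300.] 1550
t 0.75 [355. 341.] 1400
t 0.75 [272. 140.] 124
s 0.84 [264. 327.] 2395
s 0.77 [306. 444.] 2972
s 0.76 [203. 158.] 461
s 0.63 [231. 174.] 638
s 0.61 [206. 269.] 1822
s 0.55 [377. 363.] 2837
```

Run:
```python
from to import *
rel([.4421,-.2862,.16],down(np.radians(-21.7)))
rel(None,down(np.radians(20.0)))
```

```text
t 17.38 tcp [0.6511 0.0363 0.2378] x [ 0.9322  0.3403 -0.1234] z [-0.1157 -0.0431 -0.9924] q6 1.2185670284464716 q5 1.7588228416484972 F [-0.462   1.2228 -0.0849] M [-0.0038  0.1251 -0.0075] op 0.0482
 shift cm (tool now): [-29.4954  23.1163  11.5315]
 turn deg: [ 2.6299  6.7555 41.7046] ; shift cm after turn: [-7.494  37.6906  7.7833]
t 17.38 tcp [0.6511 0.0363 0.2378] x [ 0.9322  0.3403 -0.1234] z [-0.1157 -0.0431 -0.9924] q6 1.2185670284464716 q5 1.7588228416484972 F [-0.462   1.2228 -0.0849] M [-0.0038  0.1251 -0.0075] op 0.0482
 turn deg: [0.0521 7.09   0.0588] ; shift cm after turn:
```

```bash
python3 -m jog '[[[0,7.1,0,0,0,0,5],[0,0,6.95,0,0,0,5],[0,0,6.95,0,0,0,5],[0,0,6.95,0,0,0,5],[0,0,6.95,0,0,0,5]]]'
python3 -m jog '[[[0,0,6.95,0,0,0,5],[0,0,6.95,0,0,0,5],[0,0,0,-0.75,3.77,0,5],[0,0,0,-0.75,3.77,0,5],[0,0,0,-0.75,3.77,0,5]]]'
python3 -m jog '[[[0,0,0,-0.75,3.77,1,5],[0,0,0,-0.75,3.77,1,5],[0,0,0,-0.75,3.77,1,5],[0,0,0,-0.75,3.77,1,5],[0,0,0,-0.75,3.77,1,5]]]'
python3 -m jog '[[[0,0,0,-0.75,3.77,1,5],[0,0,0,-0.75,3.77,1.5,5],[0,0,0,0,0,0,5],[0,0,0,0,0,0,5]]]'
python3 wpost.py; python3 caps.py
```

```text
t: 17.8
tool_pos: [0.6503, 0.0374, 0.2374]
orientation: [3.133, -0.218, -0.001]
force: [-0.4, 0.2, -0.2]
opening: 0.0503
t: 18.22
tool_pos: [0.5875, -0.06, 0.2372]
orientation: [3.085, -0.584, -0.001]
force: [0.5, -1.4, 0.6]
opening: 0.05
t: 18.63
tool_pos: [0.4832, -0.2226, 0.1878]
orientation: [3.084, -0.586, 0.001]
force: [0.3, -0.9, -0.9]
opening: 0.0501
t: 18.97
tool_pos: [0.4409, -0.2874, 0.1621]
orientation: [3.084, -0.593, -0.003]
force: [0.4, -0.2, 0.3]
opening: 0.0499
0.93 [168. 302.] [172. 301.] [49. 26.] 21.8
  rect on top plane centre [ 0.4249 -0.1504] sides 0.02330334533306985 0.03917004996727387 dir [np.float64(-47.4), np.float64(-135.6)]
0.75 [319. 216.] [318. 215.] [ 45. 190.] 0.0
  rect on top plane centre [ 0.4428 -0.2868] sides 0.15051215545465046 0.03299032035810001 dir [np.float64(-22.6), np.float64(-111.8)]
0.68 [382. 327.] [381. 330.] [31.  4.] 71.6
  rect on top plane centre [ 0.3368 -0.3007] sides 0.0036479935746375576 0.028092080310035995 dir [np.float64(-91.7), np.float64(177.1)]
t 19.07 tcp [ 0.4427 -0.2863  0.1634] x [ 0.9297 -0.3682  0.0002] z [-0.0004 -0.0016 -1.    ] q6 1.2778401597408757 q5 1.4625032932778073 F [0.425  0.4006 1.089 ] M [0.0073 0.186  0.0184] op 0.0501
side [array([193.5306, 156.8163]), array([216.6909, 170.9818])]
top [array([176.8272, 279.2222]), array([134.6526, 286.4421])]
c cap bays mm [  8.6325 -71.9284 150.5315] gap mm 0.22676822672184757 exp px [193.3889 157.4827] [134.9929 286.7861]
mid cap bays mm [ 21.5037  -0.9142 151.8785] gap mm 0.10000295452529669 exp px [219.4101 166.157 ] [174.8371 273.5608]
right cap bays mm [ 21.5037  -0.9142 151.8785] gap mm 0.10000295452529669 exp px [246.9409 175.3319] [214.1199 260.5124]
t 19.17 tcp [ 0.4432 -0.2862  0.1635] x [ 0.9302 -0.367   0.0005] z [-0.0003 -0.002  -1.    ] q6 1.27749434094229 q5 1.4625044146792505 F [ 0.5063  0.3603 -0.3663] M [-0.0039  0.1252 -0.0151] op 0.0499
```

Both measurements are now consistent. The stored post is at (8.6,-71.9,150.5), so the crate fit is good. The mid post is heavy end down but leaning 0.11 rad, with its foot held by friction. That is inside the limit, and I'll straighten it later. Now the second post.

```bash
python3 -m jog '[[[0,0,0,0,0,3.5,5],[0,0,0,0,0,3.5,5],[0,0,0,0,0,3.5,5],[0,0,0,0,0,3,5],[0,0,0,0,0,2,5]]]' 30
python3 -m jog '[[[0,0,0,0,0,0.4,5],[0,0,0,0,0,0,5],[0,0,0,0,0,0,0],[0,0,0,0,0,0,0],[0,0,0,0,0,0,0]]]'
python3 -m jog '[[[0,0,0,0,0,0,0],[0,0,0,0,0,0,0],[0,0,0,0,0,0,0]]]'
python3 -m jog '[[[0,0,0,0,0,-0.5,0],[0,0,0,0,0,-1,0],[0,0,0,0,0,-1.5,0],[0,0,0,0,0,-2,0],[0,0,0,0,0,-2,0]]]'
python3 -m jog '[[[0,0,0,0,0,-2,0],[0,0,0,0,0,-2,0],[0,0,0,0,0,0,0],[0,0,0,0,0,0,0],[0,0,0,0,0,0,0]]]'
python3 - <<'E'
from to import *
M=[];A=None
for i in range(8):
    robot.read_camera("side"); s=robot.read_state(); M.append(np.r_[R.from_rotvec(s["orientation"]).inv().apply(s["wrist_torque"]),s["force"]])
print("M tool,F",np.mean(M,0),np.std(M,0)); rel()
E
```

```text
t: 19.58
tool_pos: [0.4411, -0.2852, 0.0048]
orientation: [3.086, -0.587, -0.006]
force: [-1.1, 0.3, 0.5]
opening: 0.05
t: 20.0
tool_pos: [0.443, -0.2887, 0.0058]
orientation: [3.082, -0.59, 0.003]
force: [1.0, 1.8, 0.6]
opening: 0.0348
t: 20.25
tool_pos: [0.4429, -0.2885, 0.0056]
orientation: [3.083, -0.59, 0.003]
force: [0.9, 2.6, 7.5]
opening: 0.0299
t: 20.67
tool_pos: [0.4407, -0.2872, 0.0744]
orientation: [3.084, -0.591, -0.005]
force: [0.7, -0.7, -1.3]
opening: 0.0299
t: 21.08
tool_pos: [0.4409, -0.2872, 0.1126]
orientation: [3.084, -0.591, -0.004]
force: [-0.8, -0.1, -2.2]
opening: 0.0297
M tool,F [-0.0405 -0.2027  0.0161  0.0953 -0.2463 -1.838 ] [0.0257 0.0297 0.0335 0.5432 0.3819 0.4673]
t 21.48 tcp [ 0.4412 -0.2873  0.1129] x [ 0.9293 -0.3694 -0.0023] z [-0.0027 -0.0007 -1.    ] q6 1.2766854676087658 q5 1.3701372176478046 F [-0.0816  0.0855 -1.9102] M [ 0.0397  0.2126 -0.0196] op 0.0297
```

Without a load at this orientation My was about -0.145, and loaded it is -0.203. The difference of -0.06 puts the heavy end on the tool's +x side, the far end, so no half turn is needed. Carrying it to the right bay.

```bash
python3 -m jog '[[[0,0,0,0,0,-3,0],[0,0,0,0,0,-3,0],[0,0,0,0,0,-3,0],[0,0,0,0,0,-3,0],[0,0,0,-0.96,-3.6,0,0]]]'
python3 -m jog '[[[0,0,0,-0.96,-3.6,0,0],[0,0,0,-0.96,-3.6,0,0],[0,0,0,-0.96,-3.6,0,0],[0,0,0,-0.96,-3.6,0,0],[0,0,0,-0.96,-3.6,0,0]]]'
python3 -m jog '[[[0,0,0,-0.96,-3.6,0,0],[0,0,0,-0.96,-3.6,0,0],[0,0,0,-0.96,-3.6,0,0],[0,0,0,-0.96,-3.6,0,0],[0,0,-6.98,0,0,0,0]]]'
python3 -m jog '[[[0,0,-6.98,0,0,0,0],[0,0,-6.98,0,0,0,0],[0,0,-6.98,0,0,0,0],[0,0,-6.98,0,0,0,0],[0,0,-6.98,0,0,0,0]]]'
python3 -m jog '[[[0,-6.43,0,0,0,0,0],[0,-6.43,0,0,0,0,0],[0,-6.43,0,0,0,0,0],[0,-6.43,0,0,0,0,0],[0,-6.43,0,0,0,0,0]]]'
python3 -m jog '[[[0,-6.43,0,0,0,0,0],[0,-6.43,0,0,0,0,0],[0,0,0,0,0,0,0],[0,0,0,0,0,0,0]]]'
python3 -c "
from to import *
ins([20,72,150])"
```

```text
t: 21.9
tool_pos: [0.4479, -0.2562, 0.2407]
orientation: [3.076, -0.596, 0.012]
force: [2.0, 0.4, -0.8]
opening: 0.0297
t: 22.32
tool_pos: [0.4679, -0.0637, 0.2333]
orientation: [3.084, -0.591, -0.002]
force: [0.7, -0.9, -2.0]
opening: 0.0299
t: 22.73
tool_pos: [0.4854, 0.0887, 0.2329]
orientation: [-3.114, 0.406, 0.003]
force: [0.4, -0.4, -2.0]
opening: 0.0301
t: 23.15
tool_pos: [0.4855, 0.0827, 0.2328]
orientation: [3.09, 0.561, -0.004]
force: [-0.0, -0.8, -1.2]
opening: 0.0299
t: 23.57
tool_pos: [0.4864, 0.0829, 0.2338]
orientation: [2.88, 0.512, -0.837]
force: [-0.4, -0.0, -1.7]
opening: 0.0303
t: 23.9
tool_pos: [0.4848, 0.0827, 0.2274]
orientation: [2.735, 0.489, -1.15]
force: [0.3, -0.3, -1.1]
opening: 0.0301
t 23.9 tcp [0.4848 0.0827 0.2274] x [ 0.6561  0.2429 -0.7145] z [-0.6708 -0.2462 -0.6996] q6 1.3290819145080086 q5 2.281527742874351 F [ 0.3415 -0.2924 -1.1079] M [ 0.1949 -0.389  -0.0195] op 0.0301
 shift cm (tool now): [ 9.0095 -6.213   5.4595]
 turn deg: [-0.0333  0.6049  0.0826] ; shift cm after turn: [ 8.9424 -6.2292  5.5507]
 tcp in bays mm [-35.5069 134.2916 239.4241]
```

```bash
python3 -m jog '[[[0,0.5,0,1.8,-1.25,1.0,0],[0,0,0,1.8,-1.25,1.0,0],[0,0,0,1.8,-1.25,1.0,0],[0,0,0,1.8,-1.25,1.0,0],[0,0,0,1.7,-1.23,1.0,0]]]'
python3 -m jog '[[[0,0,0,0,0,0,0],[0,0,0,0,0,0,0]]]'
python3 - <<'E'
from to import *
ins([14,72,150]); c=robot.read_camera("side"); s=robot.read_state();A=R.from_rotvec(s["orientation"]); q=proj(c,s["tool_pos"]+A.apply([-.075,0,-.0105]))
r,k=int(q[1])-12,int(q[0])-12; h=cv2.cvtColor(c["img"][r:r+24,k:k+24],cv2.COLOR_RGB2HSV); m=((h[...,0]>18)&(h[...,0]<32)&(h[...,1]>140)&(h[...,2]>150)).astype(np.uint8)
n,l,st,ce=cv2.connectedComponentsWithStats(m); print("cap pred",q,"seen",[(st[j][4],ce[j]+[k,r]) for j in range(1,n) if st[j][4]>8])
E
```

```text
t: 24.32
tool_pos: [0.4922, 0.1517, 0.1381]
orientation: [2.753, 0.489, -1.112]
force: [0.5, -0.9, -2.1]
opening: 0.03
t: 24.48
tool_pos: [0.4908, 0.1509, 0.1375]
orientation: [2.748, 0.49, -1.12]
force: [-0.4, -0.3, -1.2]
opening: 0.0298
t 24.48 tcp [0.4908 0.1509 0.1375] x [ 0.6712  0.247  -0.6989] z [-0.6555 -0.2426 -0.7152] q6 1.4521529979167442 q5 2.167147781625163 F [-0.4168 -0.3017 -1.1818] M [ 0.1326 -0.3704  0.0304] op 0.0298
 shift cm (tool now): [ 0.5177 -0.031   0.6597]
 turn deg: [ 0.0768 -0.659   0.0016] ; shift cm after turn: [ 0.5253 -0.0301  0.6538]
 tcp in bays mm [  7.4621  72.3014 155.2529]
cap pred [227.1671 158.3211] seen [(np.int32(79), array([225.8987, 157.2278])), (np.int32(17), array([217.1176, 168.    ]))]
```

```bash
python3 -m jog '[[[0,-0.7,0,0.5,0.05,0.6,0],[0,0,0,0,0,0,0],[0,0,0,1,0,0,0],[0,0,0,1,0,0,0],[0,0,0,1,0,0,0]]]'
python3 -m jog '[[[0,0,0,0,0,0,0],[0,0,0,0,0,0,0]]]'
python3 -c "
from to import *
ins([14,72,77])"
```

```text
t: 24.95
tool_pos: [0.5105, 0.1568, 0.1063]
orientation: [2.738, 0.486, -1.141]
force: [-0.3, -0.2, -2.3]
opening: 0.03
t: 25.12
tool_pos: [0.5097, 0.1568, 0.1056]
orientation: [2.737, 0.486, -1.144]
force: [0.9, -0.3, -1.7]
opening: 0.03
t 25.12 tcp [0.5097 0.1568 0.1056] x [ 0.6597  0.2418 -0.7116] z [-0.6678 -0.2456 -0.7026] q6 1.455165667734256 q5 2.1715124138207105 F [ 0.8989 -0.2904 -1.6629] M [ 0.1659 -0.4231  0.0763] op 0.03
 shift cm (tool now): [ 4.171  -0.1384 -0.2312]
 turn deg: [-0.0029  0.3639 -0.0481] ; shift cm after turn: [ 4.1725 -0.1349 -0.2047]
 tcp in bays mm [ 16.0467  73.3492 118.7248]
```

```bash
python3 -m jog '[[[0,0.35,0,0.5,-0.1,-0.1,0],[0,0,0,1,0,0,0],[0,0,0,1,0,0,0],[0,0,0,0.8,0,0,0],[0,0,0,0,0,0,0]]]'
python3 -m jog '[[[0,0,0,0.5,0,0,0],[0,0,0,0.3,0,0,0],[0,0,0,0,0,0,0]]]'
python3 -m jog '[[[0,0,0,0,0,0.3,0],[0,0,0,0,0,0.3,0],[0,0,0,0,0,0,0]]]'
python3 -c "
from to import *
ins([21,72,75])"
```

```text
t: 25.53
tool_pos: [0.532, 0.1665, 0.0822]
orientation: [2.741, 0.488, -1.135]
force: [-0.3, -0.4, -1.2]
opening: 0.0298
t: 25.78
tool_pos: [0.5373, 0.1685, 0.0773]
orientation: [2.741, 0.488, -1.135]
force: [-0.4, -0.8, -0.8]
opening: 0.03
t: 26.03
tool_pos: [0.5329, 0.1669, 0.0733]
orientation: [2.741, 0.488, -1.135]
force: [1.3, 0.0, -2.3]
opening: 0.0302
t 26.03 tcp [0.5329 0.1669 0.0733] x [ 0.6638  0.2438 -0.707 ] z [-0.6634 -0.2445 -0.7072] q6 1.4602273368900847 q5 2.1672072120582198 F [ 1.3152  0.0142 -2.2793] M [ 0.2085 -0.4745 -0.0565] op 0.0302
 shift cm (tool now): [ 0.3024  0.0124 -0.0074]
 turn deg: [ 0.0249 -0.0055 -0.02  ] ; shift cm after turn: [ 0.3024  0.0125 -0.0074]
 tcp in bays mm [21.0742 71.8752 78.0243]
```

```bash
python3 -m jog '[[[0,0,0,0.3,0,0,0],[0,0,0,0,0,0,0]]]'
python3 -m jog '[[[0,0,0,0.2,0,0.1,0],[0,0,0,0,0,0,0]]]'
python3 -m jog '[[[0,0,0,0.1,0,0.1,0],[0,0,0,0,0,0,0]]]'
python3 -c "
from to import *
ins([21,72,75])"
```

```text
t: 26.2
tool_pos: [0.5353, 0.1678, 0.0712]
orientation: [2.741, 0.488, -1.135]
force: [0.6, -0.3, 0.5]
opening: 0.0299
t: 26.37
tool_pos: [0.5358, 0.168, 0.0705]
orientation: [2.741, 0.488, -1.136]
force: [-1.6, 0.1, 8.5]
opening: 0.0302
t: 26.53
tool_pos: [0.5358, 0.168, 0.0704]
orientation: [2.741, 0.487, -1.136]
force: [-2.0, -0.8, 13.6]
opening: 0.0303
t 26.53 tcp [0.5358 0.168  0.0704] x [ 0.6634  0.2433 -0.7076] z [-0.6639 -0.2447 -0.7066] q6 1.4607650211087564 q5 2.1708204419443815 F [-1.9516 -0.7637 13.6312] M [-0.5562  1.827  -0.0103] op 0.0303
 shift cm (tool now): [-0.1237  0.015   0.0157]
 turn deg: [ 0.0236  0.0395 -0.0422] ; shift cm after turn: [-0.1237  0.0149  0.0156]
 tcp in bays mm [20.8444 71.8506 73.7632]
```

Contact with both the floor and the front wall (13 N). Releasing and retracting, then checking.

```bash
python3 -m jog '[[[0,0,0,0,0,0,4.8],[0,0,0,0,0,0,4.8],[0,0,0,0,0,0,4.8],[0,0,0,0,0,0,4.8],[0,0,0,0,0,-1,4.8]]]'
python3 -m jog '[[[0,0,0,0,0,-2,4.8],[0,0,0,0,0,-2,4.8],[0,0,0,0,0,-3,4.8],[0,0,0,0,0,-2,4.8],[0,0,0,0,0,0,4.8]]]'
python3 caps.py; python3 -c "
from to import *
ins([-55,0,77])"
```

```text
t: 26.95
tool_pos: [0.5411, 0.17, 0.0729]
orientation: [2.739, 0.488, -1.14]
force: [-0.3, -0.4, 0.3]
opening: 0.0479
t: 27.37
tool_pos: [0.5997, 0.1912, 0.1328]
orientation: [2.744, 0.488, -1.129]
force: [-0.2, 0.3, -0.4]
opening: 0.048
side [array([193.5306, 156.8163]), array([216.6604, 170.8302]), array([246.    , 175.3784])]
top []
t 27.47 tcp [0.598  0.1906 0.1305] x [ 0.6638  0.244  -0.707 ] z [-0.6632 -0.2448 -0.7072] q6 1.4358491859590785 q5 2.4487626734540475 F [-0.0758 -0.6316 -0.7496] M [ 0.1096 -0.2372  0.0111] op 0.0481
 shift cm (tool now): [-0.7572 -7.204   1.3333]
 turn deg: [ 0.0416 -0.0113 -0.0134] ; shift cm after turn: [-0.7552 -7.2032  1.3387]
 tcp in bays mm [-68.3867  72.0321  69.4476]Traceback (most recent call last):
  File "caps.py", line 7, in <module>
    P=o+F@np.array([.010,y,.150]); p=[min(G[n],key=lambda g:np.linalg.norm(g-proj(C[n],P))) for n in("side","top")]
                                      ~~~^^^^^^^^^^^^^^^^^^^^^^^^^^^^^^^^^^^^^^^^^^^^^^^^^^
ValueError: min() iterable argument is empty
```

The right post's cap is at (246.0,175.4) against an expected (246.9,175.3), so it's in line. Now I'll regrip the mid post at its lean angle to straighten it.

```bash
python3 -m jog '[[[0,0,0,-0.9,-3.6,0,4.8],[0,0,0,-0.9,-3.6,0,4.8],[0,6.5,0,0,0,0,4.8],[0,0,0,0,0,2,4.8],[0,0,0,0,0,0,4.8]]]'
python3 -m jog '[[[0,0,0,0,0,0,4.8]]]'
python3 - <<'E'
from to import *
rel(); o,F=bays(); s=robot.read_state(); a=.113
c,si=np.cos(a),np.sin(a); u=F@np.array([si,0,c]); n=F@np.array([c,0,-si])
P=o+F@np.array([13.1,-0.9,77.4])/1000+.012*n
Rt=np.c_[-u,F[:,1],n]; rel(P,Rt)
E
```

```text
t: 27.88
tool_pos: [0.5445, 0.2488, 0.1272]
orientation: [2.786, 0.498, -1.045]
force: [-1.2, -0.6, -1.9]
opening: 0.0479
t: 27.97
tool_pos: [0.5471, 0.2487, 0.1294]
orientation: [2.789, 0.497, -1.041]
force: [0.8, 0.1, -0.2]
opening: 0.0476
t 27.97 tcp [0.5471 0.2487 0.1294] x [ 0.7088  0.2605 -0.6555] z [-0.615  -0.227  -0.7552] q6 1.5609088489844614 q5 2.249369475716691 F [ 0.7563  0.0894 -0.2191] M [ 0.0463 -0.1178  0.0122] op 0.0476
t 27.97 tcp [0.5471 0.2487 0.1294] x [ 0.7088  0.2605 -0.6555] z [-0.615  -0.227  -0.7552] q6 1.5609088489844614 q5 2.249369475716691 F [ 0.7563  0.0894 -0.2191] M [ 0.0463 -0.1178  0.0122] op 0.0476
 shift cm (tool now): [ 0.7044 -0.0948  7.3748]
 turn deg: [ 0.0445  2.4357 -0.0115] ; shift cm after turn: [ 0.3904 -0.089   7.3981]
```

```bash
python3 -m jog '[[[0,2.4,0,0,0,0,4.8],[0,0,0,0.4,-0.1,1.4,4.8],[0,0,0,0,0,2,4.8],[0,0,0,0,0,2,4.8],[0,0,0,0,0,1.5,4.8]]]'
python3 -m jog '[[[0,0,0,0,0,0.5,4.8],[0,0,0,0,0,0,4.8]]]'
python3 -m jog '[[[0,0,0,0,0,0,0],[0,0,0,0,0,0,0],[0,0,0,0,0,0,0],[0,0,0,0,0,0,0],[0,0,0,0,0,0,0]]]'
python3 -c "
from to import *
ins([21,0,77])"
```

```text
t: 28.38
tool_pos: [0.5123, 0.2361, 0.0728]
orientation: [2.82, 0.501, -0.978]
force: [0.2, 0.2, 0.3]
opening: 0.048
t: 28.55
tool_pos: [0.5089, 0.2351, 0.0689]
orientation: [2.818, 0.501, -0.981]
force: [-1.0, -0.4, -0.7]
opening: 0.0482
t: 28.97
tool_pos: [0.51, 0.2362, 0.0701]
orientation: [2.821, 0.503, -0.975]
force: [0.3, 2.2, 2.2]
opening: 0.0195
t 28.97 tcp [0.51   0.2362 0.0701] x [ 0.738   0.2715 -0.6178] z [-0.5796 -0.2137 -0.7864] q6 1.5631535310124962 q5 2.032080751762626 F [0.345  2.2033 2.2051] M [ 0.3488 -0.0644 -0.1959] op 0.0195
 shift cm (tool now): [-0.2895  0.1066 -0.0926]
 turn deg: [ 0.0257 -6.8473  0.0014] ; shift cm after turn: [-0.2985  0.1066 -0.0575]
 tcp in bays mm [21.5748 -1.0656 74.0155]
```

Run:
```python
from to import *
c=robot.read_camera("side")
h=cv2.cvtColor(c["img"][110:200,170:290],cv2.COLOR_RGB2HSV); m=((h[...,0]>18)&(h[...,0]<32)&(h[...,1]>140)&(h[...,2]>150)).astype(np.uint8)
n,l,st,ce=cv2.connectedComponentsWithStats(m); print([(st[j][4],ce[j]+[170,110]) for j in range(1,n) if st[j][4]>8]); rel()
save({"img":cv2.resize(c["img"][90:230,150:340],(760,560),interpolation=cv2.INTER_CUBIC)},"mid.png")
```

```text
[(np.int32(124), array([251.2016, 117.9919])), (np.int32(52), array([193.5, 157. ])), (np.int32(60), array([216.7167, 171.6   ])), (np.int32(63), array([246.1905, 175.2381]))]
t 29.02 tcp [0.5099 0.2363 0.0701] x [ 0.738   0.2717 -0.6177] z [-0.5796 -0.2137 -0.7864] q6 1.5631254854756762 q5 2.0319464567922867 F [1.5895 2.7428 1.9831] M [ 0.3337 -0.1096 -0.2369] op 0.0153
```

View pics/mid.png

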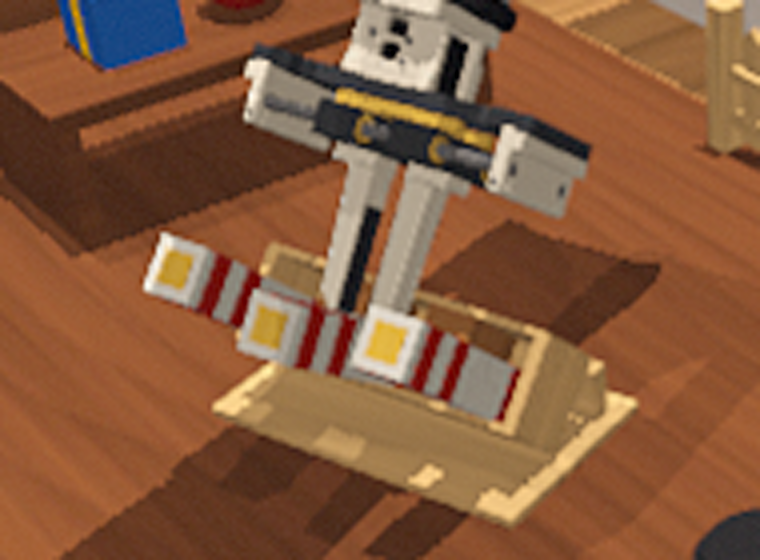

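The fingers closed behind the post because the pads only caught about 5 mm of its back edge, which is also why the first grasp failed. I'll open, go 11 mm deeper and close again.

```bash
python3 -m jog '[[[0,0,0,0,0,0,4.8],[0,0,0,0,0,0,4.8],[0,0,0,0,0,0,4.8],[0,0,0,0,0,0,4.8],[0,0,0,0,0,0,4.8]]]'
python3 -m jog '[[[0,0,0,0,0,0,4.8],[0,0,0,0,0.1,0.6,4.8],[0,0,0,0,0,0.5,4.8],[0,0,0,0,0,0,4.8]]]'
python3 -c "
from to import *
ins([21,0,77])"
python3 -m jog '[[[0,0,0,0,0,0,0],[0,0,0,0,0,0,0],[0,0,0,0,0,0,0],[0,0,0,0,0,0,0],[0,0,0,0,0,0,0]]]'
python3 -c "
from to import *
ins([21,0,77])"
```

```text
t: 29.43
tool_pos: [0.5092, 0.2357, 0.0693]
orientation: [2.819, 0.502, -0.978]
force: [-0.4, -0.2, 0.7]
opening: 0.0439
t: 29.77
tool_pos: [0.502, 0.2319, 0.0595]
orientation: [2.818, 0.502, -0.981]
force: [-0.7, 0.1, -0.8]
opening: 0.0485
t 29.77 tcp [0.502  0.2319 0.0595] x [ 0.7358  0.2705 -0.6209] z [-0.5824 -0.215  -0.7839] q6 1.5618074450373653 q5 2.0080723486373238 F [-0.6997  0.0687 -0.8176] M [ 0.0626 -0.2428 -0.037 ] op 0.0485
 shift cm (tool now): [-0.2471 -0.0187 -1.4783]
 turn deg: [ 0.0396 -6.6217 -0.0141] ; shift cm after turn: [-0.4159 -0.0198 -1.4399]
 tcp in bays mm [35.3989  0.1984 72.8407]
t: 30.18
tool_pos: [0.5034, 0.2325, 0.061]
orientation: [2.82, 0.502, -0.977]
force: [-0.3, 0.1, 0.2]
opening: 0.0314
t 30.18 tcp [0.5034 0.2325 0.061 ] x [ 0.7374  0.2711 -0.6187] z [-0.5804 -0.2143 -0.7856] q6 1.5618924478782612 q5 2.0093761241224235 F [-0.2548  0.0681  0.1862] M [ 0.0686 -0.0604  0.0127] op 0.0314
 shift cm (tool now): [-0.267  -0.0109 -1.2628]
 turn deg: [ 0.0418 -6.7795 -0.0133] ; shift cm after turn: [-0.4142 -0.0119 -1.2224]
 tcp in bays mm [33.2243  0.1188 72.8583]
```

```bash
python3 -m jog '[[[0,0,0,-0.5,0,-0.3,0],[0,0,0,-0.3,0,-0.3,0],[0,-6.8,0,0,0,0,0],[0,0,0,0,0,0,0],[0,0,0,0,0,0,0]]]'
python3 -c "
from to import *
ins([28,0,75])"
```

```text
t: 30.6
tool_pos: [0.4987, 0.2307, 0.0649]
orientation: [2.735, 0.487, -1.146]
force: [0.2, 0.2, -2.0]
opening: 0.0319
t 30.6 tcp [0.4987 0.2307 0.0649] x [ 0.6581  0.2419 -0.713 ] z [-0.669  -0.2467 -0.7011] q6 1.56140326214274 q5 2.152441999106926 F [ 0.1749  0.1957 -1.9887] M [ 0.1852 -0.3879 -0.0245] op 0.0319
 shift cm (tool now): [ 0.4152 -0.0122 -0.6128]
 turn deg: [ 0.0323  0.4831 -0.0125] ; shift cm after turn: [ 0.4203 -0.0124 -0.6093]
 tcp in bays mm [34.0927  0.1243 79.2032]
```

```bash
python3 -m jog '[[[0,0.4,0,0,0,-0.5,0],[0,0,0,0.5,0,0,0],[0,0,0,0,0,0,0]]]'
python3 -m jog '[[[0,0,0,0.3,0,0.1,0],[0,0,0,0,0,0,0]]]'
python3 -c "
from to import *
ins([29,0,72])"
```

```text
t: 30.85
tool_pos: [0.5094, 0.2347, 0.0734]
orientation: [2.752, 0.49, -1.115]
force: [-0.4, -0.2, -2.8]
opening: 0.0318
t: 31.02
tool_pos: [0.51, 0.2349, 0.0693]
orientation: [2.75, 0.49, -1.118]
force: [-0.0, 0.2, -1.2]
opening: 0.0315
t 31.02 tcp [0.51   0.2349 0.0693] x [ 0.6724  0.2471 -0.6977] z [-0.6546 -0.2416 -0.7163] q6 1.5614185301862145 q5 2.155675043773171 F [-0.04    0.1801 -1.1885] M [ 0.1297 -0.3471 -0.0138] op 0.0315
 shift cm (tool now): [ 0.1671 -0.0107  0.6618]
 turn deg: [ 0.0453 -0.7537 -0.0135] ; shift cm after turn: [ 0.1757 -0.0102  0.6595]
 tcp in bays mm [22.4047  0.1016 73.7575]
```

```bash
python3 -m jog '[[[0,-0.7,0,0,0,0.4,0],[0,0,0,0,0,0,0],[0,0,0,0,0,0,0]]]'
python3 -m jog '[[[0,0,0,0.2,0,0.2,0],[0,0,0,0,0,0,0],[0,0,0,0,0,0,0]]]'
python3 -m jog '[[[0,0,0,0.1,0,0.1,0],[0,0,0,0,0,0,0],[0,0,0,0,0,0,0]]]'
python3 -c "
from to import *
ins([29,0,72])"
```

```text
t: 31.27
tool_pos: [0.506, 0.2334, 0.0646]
orientation: [2.738, 0.488, -1.141]
force: [-0.3, 0.0, -2.5]
opening: 0.0319
t: 31.52
tool_pos: [0.5059, 0.2335, 0.0624]
orientation: [2.738, 0.488, -1.141]
force: [-3.1, 0.6, 2.3]
opening: 0.0316
t: 31.77
tool_pos: [0.5058, 0.2334, 0.0622]
orientation: [2.737, 0.488, -1.142]
force: [-6.2, -1.5, 8.2]
opening: 0.0317
t 31.77 tcp [0.5058 0.2334 0.0622] x [ 0.6602  0.2426 -0.7109] z [-0.6669 -0.2461 -0.7033] q6 1.5614919608619156 q5 2.160086712440417 F [-6.1776 -1.5463  8.2169] M [-0.4761  1.5519 -0.0672] op 0.0317
 shift cm (tool now): [-0.0102 -0.005  -0.1585]
 turn deg: [ 0.0416  0.3043 -0.0127] ; shift cm after turn: [-0.0094 -0.0051 -0.1585]
 tcp in bays mm [30.5851  0.0515 71.906 ]
```

```bash
python3 -m jog '[[[0,0,0,0,0,0.2,0],[0,0,0,0,0,0,0]]]'
python3 -m jog '[[[0,0,0,0,0,0.2,0],[0,0,0,0,0,0,0]]]'
python3 -c "
from to import *
rel(); o,F=bays(); print(F.T@robot.read_state()['force'])"
```

```text
t: 31.93
tool_pos: [0.5047, 0.2331, 0.0613]
orientation: [2.738, 0.488, -1.141]
force: [-4.4, -0.9, 11.0]
opening: 0.0319
t: 32.1
tool_pos: [0.5035, 0.2327, 0.06]
orientation: [2.738, 0.488, -1.14]
force: [-3.6, -0.5, 11.7]
opening: 0.0319
t 32.1 tcp [0.5035 0.2327 0.06  ] x [ 0.6611  0.2431 -0.7098] z [-0.6659 -0.2457 -0.7044] q6 1.5614974731999025 q5 2.150882704364969 F [-3.6312 -0.5023 11.7441] M [-0.3403  1.3978 -0.0991] op 0.0319
[-5.772  -0.7822 10.8367]
```

```bash
python3 -m jog '[[[0,0,0,0,0,0.2,0],[0,0,0,0,0,0,0]]]'
python3 -m jog '[[[0,0,0,0,0,0,4.8],[0,0,0,0,0,0,4.8],[0,0,0,0,0,0,4.8],[0,0,0,0,0,0,4.8],[0,0,0,0,0,-1,4.8]]]'
python3 -m jog '[[[0,0,0,0,0,-2,4.8],[0,0,0,0,0,-3,4.8],[0,0,0,0,0,-3,4.8],[0,0,0,-2,0,-3,4.8],[0,0,0,-3,0,-2,4.8]]]'
python3 -m jog '[[[0,0,0,-3,0,-2,4.8],[0,0,0,-3,0,-2,4.8],[0,6.4,0,0,3.5,0,4.8],[0,6.4,0,0,3.5,0,4.8],[0,6.4,0,0,3.5,0,4.8]]]'
python3 -m jog '[[[0,6.4,0,0,3.5,0,4.8],[0,6.4,0,0,3.5,0,4.8],[0,6.4,0,0,3.5,0,4.8],[0,0,0,0,4,0,4.8],[0,0,0,0,4,0,4.8]]]'
python3 -m jog '[[[0,0,0,0,4,0,4.8],[0,0,0,0,4,0,4.8],[0,0,0,0,4,0,4.8],[0,0,0,0,4,0,4.8],[0,0,0,0,0,0,4.8]]]'
python3 caps.py
```

```text
t: 32.27
tool_pos: [0.5023, 0.2322, 0.0585]
orientation: [2.738, 0.488, -1.14]
force: [-3.5, -1.4, 11.0]
opening: 0.0316
t: 32.68
tool_pos: [0.5077, 0.2341, 0.0619]
orientation: [2.736, 0.487, -1.144]
force: [-0.1, 0.1, -0.0]
opening: 0.0477
t: 33.1
tool_pos: [0.5595, 0.253, 0.1817]
orientation: [2.733, 0.486, -1.15]
force: [-0.5, 1.1, -1.7]
opening: 0.0483
t: 33.52
tool_pos: [0.5788, 0.1681, 0.2564]
orientation: [2.913, 0.521, -0.755]
force: [1.5, -0.7, 0.0]
opening: 0.0478
t: 33.93
tool_pos: [0.6394, -0.0078, 0.2595]
orientation: [3.053, 0.542, -0.266]
force: [1.6, 1.0, 0.1]
opening: 0.0479
t: 34.35
tool_pos: [0.6964, -0.1644, 0.2544]
orientation: [3.054, 0.531, -0.274]
force: [-0.1, 0.7, -0.6]
opening: 0.0481
side [array([193.5306, 156.8163]), array([216.1091, 173.0545]), array([246.2131, 175.2459])]
top [array([213.9744, 261.2949]), array([134.6265, 286.253 ])]
c cap bays mm [  8.5513 -72.022  150.238 ] gap mm 0.0482393799145847 exp px [193.3889 157.4827] [134.9929 286.7861]
mid cap bays mm [ 12.3536  55.8948 186.3256] gap mm 56.7851639735939 exp px [219.4101 166.157 ] [174.8371 273.5608]
right cap bays mm [ 10.4012  71.4438 151.6504] gap mm 0.06338232665923621 exp px [246.9409 175.3319] [214.1199 260.5124]
t 34.45 tcp [ 0.6964 -0.1583  0.2558] x [ 0.9252  0.336  -0.1761] z [-0.1665 -0.0576 -0.9844] q6 0.9563452211479193 q5 1.8942754980975745 F [ 0.2536  0.5506 -0.0971] M [ 0.0226  0.1115 -0.0121] op 0.0482
```

The right post is perfect (cap 10.4, 71.4, 151.6), but the mid post leans further. Its foot stuck on the floor by friction when I pushed it forward while pressing down. I'll measure its lean and redo it the way the right one went: wall first, floor after.

Run:
```python
from to import *
o,F=bays(); t=robot.read_camera("top"); s=robot.read_camera("side")
h=cv2.cvtColor(t["img"][255:300,155:200],cv2.COLOR_RGB2HSV); m=((h[...,0]>15)&(h[...,0]<35)&(h[...,1]>90)).astype(np.uint8)
k,l,st,ce=cv2.connectedComponentsWithStats(m)
for j in range(1,k):
    if st[j][4]>10:
        p=ce[j]+[155,255]; X,e=tri(s,(216.1,173.05),t,p); print(st[j][4],p,h[l==j].mean(0),"cap bays",F.T@(X-o)*1000,e*1000)
# side-view only: intersect ray with plane y=-0.5mm in bays
oo,d=ray(s,(216.1,173.05)); a=F.T@(oo-o);b=F.T@d; print("side ray at y=-.5:",(a+b*(-.0005-a[1])/b[1])*1000)
```

```text
166 [159.2048 264.3554] [ 18.0843 138.7651 191.4518] cap bays [ 20.2483 -36.0426  97.3444] 12.324594583899009
99 [192.3232 258.2626] [ 20.5859 130.6566 202.4141] cap bays [ 13.3775  20.4477 147.0435] 46.78996017957651
99 [177.7172 280.9899] [ 19.8788 189.3838 208.0404] cap bays [ 26.0006  -0.9978 151.388 ] 0.26423821746815174
side ray at y=-.5: [ 25.9619  -0.5    151.8422]
```

```bash
cat > mid.py <<'E'
from to import *
import sys
def mid(back,a=.156,cen=(14.3,-1.0,77.3)):
    o,F=bays(); c,si=np.cos(a),np.sin(a); u=F@np.array([si,0,c]); n=F@np.array([c,0,-si])
    P=o+F@np.array(cen)/1000+(.019-back/1000)*n; rel(P,np.c_[-u,F[:,1],n])
    print("bays tcp",F.T@(robot.read_state()["tool_pos"]-o)*1000)
mid(float(sys.argv[1]))
E
python3 mid.py 85
```

```text
t 34.55 tcp [ 0.6966 -0.1556  0.2576] x [ 0.9244  0.3391 -0.1744] z [-0.1644 -0.0583 -0.9847] q6 0.956597492207401 q5 1.8944130725862924 F [ 0.1423  0.2272 -0.4228] M [-0.0023  0.075   0.0441] op 0.048
 shift cm (tool now): [  2.3428 -43.1818  12.5293]
 turn deg: [ -0.1264 -26.0188  -0.0241] ; shift cm after turn: [  7.5979 -43.2051  10.1357]
bays tcp [-139.2198  431.0507  178.3579]
```

```bash
python3 -m jog '[[[0,0,0,0,-3.93,0,4.8],[0,0,0,0,-3.93,0,4.8],[0,0,0,0,-3.93,0,4.8],[0,0,0,0,-3.93,0,4.8],[0,0,0,0,-3.93,0,4.8]]]'
python3 -m jog '[[[0,0,0,0,-3.93,0,4.8],[0,0,0,0,-3.93,0,4.8],[0,0,0,0,-3.93,0,4.8],[0,0,0,0,-3.93,0,4.8],[0,0,0,0,-3.93,0,4.8]]]'
python3 -m jog '[[[0,0,0,0,-3.93,0,4.8],[0,-6.5,0,0,0,0,4.8],[0,-6.5,0,0,0,0,4.8],[0,-6.5,0,0,0,0,4.8],[0,-6.5,0,0,0,0,4.8]]]'
python3 -m jog '[[[0,0,0,0,0,0,4.8],[0,0,0,0,0,0,4.8]]]'
python3 mid.py 85
```

```text
t: 34.97
tool_pos: [0.6277, 0.0317, 0.259]
orientation: [3.053, 0.545, -0.266]
force: [0.0, 0.9, -0.2]
opening: 0.0478
t: 35.38
tool_pos: [0.5595, 0.2161, 0.2594]
orientation: [3.053, 0.545, -0.266]
force: [0.6, 0.6, 0.2]
opening: 0.048
t: 35.8
tool_pos: [0.5468, 0.2518, 0.2608]
orientation: [2.848, 0.511, -0.916]
force: [1.0, 0.5, 0.7]
opening: 0.0477
t: 35.97
tool_pos: [0.5471, 0.2509, 0.2505]
orientation: [2.843, 0.508, -0.929]
force: [0.7, -0.6, -0.7]
opening: 0.0481
t 35.97 tcp [0.5471 0.2509 0.2505] x [ 0.7572  0.2799 -0.5902] z [-0.5542 -0.203  -0.8073] q6 1.5620748698376514 q5 2.345274295676632 F [ 0.6983 -0.6123 -0.7008] M [ 0.041  -0.1043 -0.0711] op 0.0481
 shift cm (tool now): [7.2052 0.1219 9.5496]
 turn deg: [-0.047   0.1093  0.074 ] ; shift cm after turn: [7.1872 0.1048 9.5634]
bays tcp [-134.2047   -2.0476  173.4117]
```

```bash
python3 -m jog '[[[0,0,0,3.6,0.1,0,4.8],[0,0,0,3.6,0,0,4.8],[0,0,0,0,0,3.5,4.8],[0,0,0,0,0,3.5,4.8],[0,0,0,0,0,2.5,4.8]]]'
python3 -m jog '[[[0,0,0,0,0,0,4.8],[0,0,0,0,0,0,4.8]]]'
python3 mid.py 0
```

```text
t: 36.38
tool_pos: [0.5549, 0.2522, 0.1665]
orientation: [2.855, 0.509, -0.902]
force: [-0.7, -0.9, 1.2]
opening: 0.048
t: 36.55
tool_pos: [0.5522, 0.2511, 0.1702]
orientation: [2.852, 0.508, -0.909]
force: [0.4, 0.7, 1.1]
opening: 0.0478
t 36.55 tcp [0.5522 0.2511 0.1702] x [ 0.7655  0.282  -0.5783] z [-0.5432 -0.1985 -0.8158] q6 1.5614467846045759 q5 2.1977328120856074 F [0.3784 0.6837 1.1244] M [ 0.0957 -0.0906  0.0211] op 0.0478
 shift cm (tool now): [ 1.9162 -0.0333 11.8827]
 turn deg: [-0.0712 -0.7298  0.0231] ; shift cm after turn: [ 2.0674 -0.0488 11.8573]
bays tcp [-80.8516  -0.5119 113.1933]
```

```bash
python3 -m jog '[[[0,-0.7,0,1,0,1,4.8],[0,0,0,1,0,2.5,4.8],[0,0,0,0,0,2.5,4.8],[0,0,0,0,0,2.5,4.8],[0,0,0,0,0,2,4.8]]]'
python3 -m jog '[[[0,0,0,0,0,1.2,4.8],[0,0,0,0,0,0,4.8],[0,0,0,0,0,0,4.8]]]'
python3 mid.py 0
```

```text
t: 36.97
tool_pos: [0.5132, 0.2364, 0.0749]
orientation: [2.85, 0.507, -0.914]
force: [-0.5, 0.0, -0.6]
opening: 0.0481
t: 37.22
tool_pos: [0.5065, 0.2339, 0.0652]
orientation: [2.848, 0.506, -0.919]
force: [-0.2, -0.3, 0.7]
opening: 0.048
t 37.22 tcp [0.5065 0.2339 0.0652] x [ 0.7619  0.28   -0.5841] z [-0.5487 -0.2001 -0.8117] q6 1.562087283284911 q5 1.9705140464429223 F [-0.1637 -0.324   0.6882] M [ 0.0182 -0.1465 -0.0319] op 0.048
 shift cm (tool now): [-0.1756 -0.0813  0.4961]
 turn deg: [-0.094  -0.3233 -0.0113] ; shift cm after turn: [-0.1728 -0.0822  0.497 ]
bays tcp [27.8912 -0.1781 73.4135]
```

```bash
python3 -m jog '[[[0,0,0,-0.15,-0.05,0.5,4.8],[0,0,0,0,0,0,0],[0,0,0,0,0,0,0],[0,0,0,0,0,0,0],[0,0,0,0,0,0,0]]]' 30
python3 -m jog '[[[0,0,0,0,0,0,0],[0,0,0,-0.6,0,-0.3,0],[0,0,0,-0.6,0,-0.4,0],[0,-4.3,0,0,0,0,0],[0,-4.3,0,0,0,0,0]]]'
python3 -m jog '[[[0,0,0,0,0,0,0],[0,0,0,0,0,0,0]]]'
python3 -c "
from to import *
ins([29,0,80])"
```

```text
t: 37.63
tool_pos: [0.5001, 0.2319, 0.0575]
orientation: [2.844, 0.505, -0.93]
force: [0.7, 1.5, 4.0]
opening: 0.0316
t: 38.05
tool_pos: [0.4942, 0.2297, 0.0724]
orientation: [2.745, 0.488, -1.134]
force: [0.2, -0.6, -1.7]
opening: 0.0317
t: 38.22
tool_pos: [0.4934, 0.2293, 0.0672]
orientation: [2.742, 0.487, -1.139]
force: [0.8, 0.1, -1.1]
opening: 0.0317
t 38.22 tcp [0.4934 0.2293 0.0672] x [ 0.6624  0.2434 -0.7085] z [-0.6656 -0.2427 -0.7057] q6 1.5623511706042235 q5 2.1378518068085373 F [ 0.8291  0.085  -1.13  ] M [ 0.1949 -0.389  -0.0122] op 0.0317
 shift cm (tool now): [ 0.4691  0.0346 -0.7312]
 turn deg: [-0.1165  0.1123 -0.0151] ; shift cm after turn: [ 0.4705  0.0363 -0.7303]
 tcp in bays mm [36.3025 -0.3626 84.7052]
```

```bash
python3 -m jog '[[[0,0,0,0,0,-0.6,0],[0,-4,0,0,0,0,0],[0,0,0,0,0,0,0],[0,0,0,0,0,0,0]]]'
python3 -m jog '[[[0,0,0,0,0,0.2,0],[0,0,0,0,0,0,0],[0,0,0,0,0,0,0]]]'
python3 -c "
from to import *
ins([29,0,75]); o,F=bays(); print(F.T@robot.read_state()['force'])"
```

```text
t: 38.55
tool_pos: [0.4981, 0.2311, 0.0725]
orientation: [2.695, 0.479, -1.224]
force: [-0.4, -0.5, -2.4]
opening: 0.0315
t: 38.8
tool_pos: [0.4976, 0.231, 0.0744]
orientation: [2.698, 0.479, -1.219]
force: [0.3, -0.6, -1.4]
opening: 0.0318
t 38.8 tcp [0.4976 0.231  0.0744] x [ 0.6204  0.2282 -0.7503] z [-0.7049 -0.2572 -0.6611] q6 1.5620454470114478 q5 2.2267904598989623 F [ 0.3443 -0.6415 -1.4396] M [ 0.1575 -0.3943  0.0271] op 0.0318
 shift cm (tool now): [1.1615 0.0477 0.0281]
 turn deg: [-0.11    3.6198 -0.0022] ; shift cm after turn: [1.1574 0.0476 0.1015]
 tcp in bays mm [27.9854 -0.476  86.5745]
[ 0.9461  0.7209 -1.0898]
```

```bash
python3 -m jog '[[[0,0,0,0.8,0,0,0],[0,0,0,0,0,0,0],[0,0,0,0,0,0,0]]]'
python3 -m jog '[[[0,0,0,0,0.05,0.2,0],[0,0,0,0,0,0,0]]]'
python3 -m jog '[[[0,0,0,0,0,0.2,0],[0,0,0,0,0,0,0]]]'
python3 -c "
from to import *
ins([29,0,75]); o,F=bays(); print(F.T@robot.read_state()['force'])"
```

```text
t: 39.05
tool_pos: [0.502, 0.2326, 0.0672]
orientation: [2.696, 0.479, -1.223]
force: [0.5, 0.1, -2.6]
opening: 0.0315
t: 39.22
tool_pos: [0.5005, 0.2314, 0.0655]
orientation: [2.695, 0.479, -1.224]
force: [-0.7, -0.1, -2.1]
opening: 0.0317
t: 39.38
tool_pos: [0.4989, 0.2309, 0.0638]
orientation: [2.694, 0.479, -1.225]
force: [0.9, -0.5, -1.8]
opening: 0.0316
t 39.38 tcp [0.4989 0.2309 0.0638] x [ 0.6174  0.2271 -0.7532] z [-0.7075 -0.2582 -0.6578] q6 1.5614206207862 q5 2.2215035202378077 F [ 0.9231 -0.4857 -1.7721] M [ 0.1841 -0.4559  0.0095] op 0.0316
 shift cm (tool now): [ 0.2823 -0.0051 -0.5825]
 turn deg: [-0.1116  3.8672 -0.005 ] ; shift cm after turn: [ 0.321  -0.004  -0.5622]
 tcp in bays mm [34.6217  0.0398 78.2097]
[ 0.759   0.7745 -1.7471]
```

```bash
cat > capside.py <<'E'
from to import *
o,F=bays(); s=robot.read_camera("side"); t=robot.read_camera("top")
h=cv2.cvtColor(s["img"][130:200,180:270],cv2.COLOR_RGB2HSV); m=((h[...,0]>18)&(h[...,0]<32)&(h[...,1]>140)&(h[...,2]>150)).astype(np.uint8)
k,l,st,ce=cv2.connectedComponentsWithStats(m)
for j in range(1,k):
    if st[j][4]>20:
        p=ce[j]+[180,130]; oo,d=ray(s,p); a=F.T@(oo-o);b=F.T@d; print(st[j][4],p,[np.round((a+b*(y-a[1])/b[1])*1000,1) for y in (-.072,0,.072)])
E
python3 capside.py
```

```text
52 [193.5 157. ] [array([  9. , -72. , 150.2]), array([ 14.9,   0. , 233.7]), array([ 20.8,  72. , 317.2])]
60 [218.0333 166.4   ] [array([  5.3, -72. ,  61.3]), array([ 11.7,   0. , 154. ]), array([ 18. ,  72. , 246.7])]
63 [246.1905 175.2381] [array([ -4.1, -72. , -57.2]), array([ 3.2,  0. , 47.7]), array([ 10.5,  72. , 152.6])]
```

The post is now nearly flat, with its cap at x = 11.7 and its foot about 4 mm up. I'll lower it straight down and release.

```bash
python3 -m jog '[[[0,0,0,0.3,0,0,0],[0,0,0,0,0,0,0],[0,0,0,0,0,0,0]]]'
python3 capside.py
python3 -m jog '[[[0,0,0,0.1,0,0,0],[0,0,0,0,0,0,0],[0,0,0,0,0,0,0]]]'
python3 capside.py
```

```text
t: 39.73
tool_pos: [0.5006, 0.2316, 0.063]
orientation: [2.693, 0.478, -1.227]
force: [-3.7, -0.8, 6.1]
opening: 0.0319
54 [193.3519 157.037 ] [array([  9.2, -72. , 150.6]), array([ 15.1,   0. , 234.1]), array([ 21. ,  72. , 317.5])]
63 [218.6984 165.9365] [array([  3.7, -72. ,  59.6]), array([ 10.2,   0. , 152.5]), array([ 16.7,  72. , 245.3])]
63 [246.1905 175.2381] [array([ -4.1, -72. , -57.2]), array([ 3.2,  0. , 47.7]), array([ 10.5,  72. , 152.6])]
t: 40.08
tool_pos: [0.5008, 0.2317, 0.0631]
orientation: [2.692, 0.478, -1.229]
force: [-6.4, -2.2, 10.2]
opening: 0.0316
53 [193.4151 157.0377] [array([  9.1, -72. , 150.4]), array([ 15. ,   0. , 233.9]), array([ 21. ,  72. , 317.4])]
60 [218.65   165.7667] [array([  3.4, -72. ,  60. ]), array([  9.9,   0. , 152.8]), array([ 16.4,  72. , 245.6])]
63 [246.1905 175.2381] [array([ -4.1, -72. , -57.2]), array([ 3.2,  0. , 47.7]), array([ 10.5,  72. , 152.6])]
```

```bash
python3 -m jog '[[[0,0,0,0,0,0,4.8],[0,0,0,0,0,0,4.8],[0,0,0,0,0,0,4.8],[0,0,0,0,0,0,4.8],[0,0,0,0,0,0,4.8]]]'
python3 capside.py
python3 -m jog '[[[0,0,0,0,0,-1,4.8],[0,0,0,0,0,-2,4.8],[0,0,0,0,0,-3,4.8],[0,0,0,0,0,-3,4.8],[0,0,0,-2,0,-3,4.8]]]'
python3 capside.py
```

```text
t: 40.6
tool_pos: [0.5017, 0.2319, 0.0607]
orientation: [2.695, 0.479, -1.224]
force: [0.1, -0.5, -0.9]
opening: 0.0484
52 [193.5 157. ] [array([  9. , -72. , 150.2]), array([ 14.9,   0. , 233.7]), array([ 20.8,  72. , 317.2])]
60 [217.85   167.2333] [array([  7.3, -72. ,  60.9]), array([ 13.4,   0. , 153.6]), array([ 19.5,  72. , 246.3])]
63 [246.1905 175.2381] [array([ -4.1, -72. , -57.2]), array([ 3.2,  0. , 47.7]), array([ 10.5,  72. , 152.6])]
t: 41.12
tool_pos: [0.5622, 0.2538, 0.1335]
orientation: [2.692, 0.478, -1.229]
force: [0.8, -0.0, -1.4]
opening: 0.0482
53 [193.4528 156.9434] [array([  8.9, -72. , 150.4]), array([ 14.8,   0. , 233.9]), array([ 20.8,  72. , 317.4])]
60 [217.85   167.2333] [array([  7.3, -72. ,  60.9]), array([ 13.4,   0. , 153.6]), array([ 19.5,  72. , 246.3])]
63 [246.1905 175.2381] [array([ -4.1, -72. , -57.2]), array([ 3.2,  0. , 47.7]), array([ 10.5,  72. , 152.6])]
```

The mid cap is at x = 13.4, a lean of about 0.03 rad, and steady. I'll move clear, do a last check and hand in.

```bash
python3 -m jog '[[[0,0,0,-3,0,-2,4.8],[0,0,0,-3,0,-2,4.8],[0,0,0,-2,3.5,0,4.8],[0,0,0,0,4,0,4.8],[0,0,0,0,4,0,4.8]]]'
python3 -m jog '[[[0,0,0,0,4,0,4.8],[0,0,0,0,4,0,4.8],[0,0,0,0,4,0,4.8],[0,0,0,0,4,0,4.8],[0,0,0,0,4,0,4.8]]]'
python3 -m jog '[[[0,0,0,0,0,0,4.8],[0,0,0,0,0,0,4.8],[0,0,0,0,0,0,4.8]]]'
python3 caps.py
python3 - <<'E'
from to import *
c=robot.read_camera("side")
for l in ("sleigh","penguin","globe","music_base","pine"): print(l,[(round(d["confidence"],2),np.round(d["point"])) for d in robot.pinpoint(c,l)[:1]])
print(robot.close_job())
E
```

```text
t: 41.63
tool_pos: [0.5806, 0.1425, 0.2212]
orientation: [2.692, 0.483, -1.225]
force: [1.4, -0.5, -0.1]
opening: 0.048
t: 42.05
tool_pos: [0.6272, -0.0496, 0.2137]
orientation: [2.697, 0.484, -1.209]
force: [0.2, 0.0, 0.9]
opening: 0.048
t: 42.3
tool_pos: [0.6272, -0.0471, 0.2153]
orientation: [2.699, 0.483, -1.206]
force: [-0.4, 1.5, -0.4]
opening: 0.0483
side [array([193.5306, 156.8163]), array([217.9091, 167.1273]), array([246.2131, 175.2459])]
top [array([174.8293, 275.622 ]), array([134.5254, 284.8983])]
c cap bays mm [  7.9618 -72.5419 148.2691] gap mm 2.0829422246140115 exp px [193.3889 157.4827] [134.9929 286.7861]
mid cap bays mm [ 13.0022  -1.2713 151.8028] gap mm 0.1594457084124284 exp px [219.4101 166.157 ] [174.8371 273.5608]
right cap bays mm [ 18.9272  13.1526 111.2307] gap mm 56.008756263130586 exp px [246.9409 175.3319] [214.1199 260.5124]
t 42.4 tcp [ 0.6275 -0.0457  0.2156] x [ 0.6255  0.2317 -0.745 ] z [-0.6975 -0.2619 -0.6671] q6 0.9189811601936834 q5 2.5629332270575005 F [0.214  0.9061 1.2246] M [ 0.1151 -0.2395  0.0038] op 0.0481
sleigh [(0.75, array([281., 188.]))]
penguin [(0.93, array([419., 221.]))]
globe [(0.84, array([460., 253.]))]
music_base [(0.59, array([344., 240.]))]
pine [(0.84, array([515., 361.]))]
the job is handed in; nothing more can be done
None
```

Both loose posts are in the free bays heavy end down, and I handed the job in at about 42 s of the 56 s allowed. No verdict is reported at hand-in.

**Heavy ends:** Lifted at the middle, each post gave about 0.06 to 0.07 N·m, heavy end on the tool's +x side. The far post went into the middle bay and the near post into the right bay. For the second post I had to subtract an unloaded wrist-torque offset of about -0.145 N·m first.

**Last checks** (post cap in the bays frame; a perfectly seated post has its cap at x = 10 mm, z = 150 mm):

| Post | x (mm) | y (mm) | z (mm) |
|---|---|---|---|
| Stored (left bay) | 8.0 | -72.5 | 148.3 |
| Middle bay | 13.0 | -1.3 | 151.8 |
| Right bay | 10.4 | 71.4 | 151.7 |

- **Middle post:** it leans about 0.03 rad, well inside the 0.17 limit.
- **Right post:** the row above is from 34 s. In the final pictures the top camera missed its cap, so the last two-camera reading for it is invalid. The side view still showed it unmoved.

**What went wrong on the way:**
- **Shallow grips:** the first grasp of the far post and one regrip failed because the pads caught only the post's edge.
- **Middle post:** its foot stuck on the bay floor by friction, leaving it leaning 0.11 rad and then about 0.16 after my first correction. The second correction fixed it.

**Ornaments:** penguin, globe, music box base and pine were found within about 5 pixels of their starting positions. The final sleigh report, at (281,188), disagreed with its start at (378,195). That spot is on the crate, so I took it as a false detection and did not confirm it in a picture. No recorded tool position came near the sleigh.

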